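Level the rock bed and lay the link bar

ROBOT

A 6-joint arm with a two-finger parallel gripper is mounted at the origin on the work surface. World frame = base frame: x ahead of the robot, y to its left, z up, the work surface at z = 0. Lengths are in m, angles in rad, forces in N, time in s.
With the tool pointing down it reaches from about 0.375 to 0.9 m from the base axis. Payload 3.1 kg.
Tool frame: the origin (TCP) lies midway between the tips of the shut fingers; the grasp point (between the pads) lies 19 mm behind it; z points along the fingers, x is the direction in which the jaws open and shut, and the axes are right-handed (so a half turn about z gives the same grasp; the last joint's range is limited). The gripper opens to 87 mm and grips with 3 to 60 N. Pads are 19 mm wide; open, the fingers measure 117 mm over their backs; the gripper's body (75 mm by 190 mm) begins 51 mm behind the grasp point.
Start: joints at [-1.399, 0.527, 1.433, -0, 1.181, -0.178], TCP at [0.215, -0.587, 0.223] pointing down, gripper open.
Joint ranges: [-3.08, 3.08], [-0.75, 2.2], [0.22, 2.44], [-1.43, 4.57], [0, 2.65], [-2.85, 2.85]. Speed limits (rad/s): [2.79, 2.79, 3.14, 3.14, 3.14, 3.14].

INTERFACE

Orientations are given as a unit quaternion [x, y, z, w].
In Python, from rig import * gives the robot as it stands.
- The arm moves only by the tool drive_tool, never from a script. Its argument "plan" is a list of rows, each an object with "offset": the shift along the tool's x, y, z in cm, a list of three; "delta_rot": the turn, a rotation vector about the tool's x, y, z in degrees, a list of three; "jaw": the finger opening in cm, from 0 to 8.7. In form: [{"offset": [dx, dy, dz], "delta_rot": [wx, wy, wz], "jaw": jaw}, ...]. A call has exactly 8 rows; each row is the pose to reach, as a shift and turn from the pose commanded when the call began, along the tool's axes at that moment; what a row does not reach only later rows make up. A row lasts 1/12 s, in which the tool goes at most 41.7 mm and 7.16 degrees, less where a joint would pass 70% of its speed; a pose out of reach is approached as far as the arm can. A call with a gripper value outside its range is refused whole. The fingers move at their own pace and stop on an object; "squeeze" is the grip in N (left out, the last holds). Time passes only in rows, so rows that repeat a pose let the fingers close, or fill a call up. It gives the time, the measured TCP pose, the force and the opening at its end, in the units of the state.
- get_obs(): the state, without advancing time (a new reading comes with each control period).
- camera(name): name is "scene" or "top" or "wrist"; returns the picture (420x560x3 uint8, red, green, blue); there is no depth.
- calibration(name): a dict with "K" (3x3 intrinsics, pixels), "pose" (4x4, takes a point from camera to world coordinates); the wrist camera has in their place "tool_from_camera" (4x4, takes a point from camera to tool coordinates, whose origin is the TCP and whose axes are the tool frame's). Camera axes: x right, y down, z forward; pixel columns grow to the right and rows downward; lengths in m; the calibration is good to about 2 mm. The wrist camera is an equidistant fisheye: a pixel r from the principal point sees the ray r / f radians off the axis. A picture is of the moment at which its call begins: read the wrist's pose just before it. calibration takes no time and is no camera call.
- hand_in(): hands the job in, once; it reports no verdict.
The state is a dict: "time": time; "q": joint angles; "joint_velocities": joint speeds; "joint_torque": joint torques, N m; "position": TCP position; "tool_rot": TCP orientation; "ft_force": force on the tool from outside, world axes, zero at the start; "moment": the same for the moment, N m; "grip_width": finger opening in m.
Only numpy, scipy, OpenCV 4.12 (cv2) and the standard library are available. Lean on these libraries where they do the work, as an engineer would, in place of code of your own. Each camera call takes 0.05 s, during which the arm holds its last target.

TASK

Ready the crushed-rock test bed: take the rake from its rest and rake the heaped lumps into one even layer in the tray, all lying down on its floor with two in each marked third, without touching the lumps with the gripper. Then lay the rake back in its rest, and after that lay the copper link bar across the middle of the tray, flat on both long rims between the lugs. Leave the plug, the cap and the torque wrench where they are.

Things in the scene. Friction and masses are not known exactly. Their poses are not given: they have to be found in the camera images.
- tray: fixed open metal tray, the bed, 172 x 372 mm outside and 52 mm high; its x is across the width, its y along the length, z up, origin at the centre of its underside on the bench. Walls 6 mm thick, floor 6 mm thick, so inside 160 x 360 mm and 46 mm deep. Two thin dark lines across the floor, with matching marks on the long rims, at y = +60 and -60 mm divide it into three equal thirds of 120 mm.
- saddle (a point): centre of the tray, level with the top of its rims (52 mm above the bench), axes as the tray. On each long rim at its middle stand two dark steel lugs, 12 mm high above the rim, 46 mm apart clear along y: the 30 mm wide bar lies across the tray on both rims between these four lugs.
- rake: hand rake, 0.36 kg, wooden handle, steel comb. Origin on the handle's axis at the place to grip, near its balance point; x runs along the handle to the comb, z up. Handle 22 x 22 mm square, straight and level from x = -144 to +62 mm, 95 mm above the tine tips. Starts in its rest, tines hanging 10 mm above the bench.
- rake_tips (a point): middle of the row of tine tips, at x = +75, z = -95 mm from the rake's origin, axes as the rake. The comb is 140 mm wide (along y), with 7 tines 8 mm thick, 22 mm apart, pointing straight down, 43 mm free below the crossbar. Both faces of the comb push alike.
- rest: fixed grey rest for the rake on the bench, x as the rake's when parked; two upright forks at x = -100 and +30 mm, each 10 mm thick, floor of the slot 94 mm above the bench, slot 34 mm wide between cheeks 12 mm high, open at the top. Between the forks the handle is free for gripping.
- rest_seat (a point): where the rake's origin lies when it is parked: over the rest's origin, 105 mm above the bench, axes as the rest
- link_bar: plain copper link bar, 200 mm long (its x) x 30 mm wide (its y) x 12 mm thick, 0.6 kg, a dark bolt hole near each end; origin at the centre of its underside. It starts flat on the bench.
- stone1: grey crushed-rock lump with chamfered corners and flat top and bottom, 66 mm long (its y) x 46 mm wide (its x) x 28 mm high, about 0.2 kg; origin at its centre. At the start one of the four lower lumps of the heap, flat on the tray floor, its long side along the tray.
- stone2: grey crushed-rock lump with chamfered corners and flat top and bottom, 66 mm long (its y) x 46 mm wide (its x) x 28 mm high, about 0.2 kg; origin at its centre. At the start one of the four lower lumps of the heap, flat on the tray floor, its long side along the tray.
- stone3: grey crushed-rock lump with chamfered corners and flat top and bottom, 66 mm long (its y) x 46 mm wide (its x) x 28 mm high, about 0.2 kg; origin at its centre. At the start one of the four lower lumps of the heap, flat on the tray floor, its long side along the tray.
- stone4: grey crushed-rock lump with chamfered corners and flat top and bottom, 66 mm long (its y) x 46 mm wide (its x) x 28 mm high, about 0.2 kg; origin at its centre. At the start one of the four lower lumps of the heap, flat on the tray floor, its long side along the tray.
- stone5: grey crushed-rock lump with chamfered corners and flat top and bottom, 66 mm long (its y) x 46 mm wide (its x) x 28 mm high, about 0.2 kg; origin at its centre. At the start one of the two upper lumps, lying flat across the gap between a front and a rear lower lump. Pushed slowly over the edge of a lower one, it tends to come to stand on its end; a push near its top tips it on over.
- stone6: grey crushed-rock lump with chamfered corners and flat top and bottom, 66 mm long (its y) x 46 mm wide (its x) x 28 mm high, about 0.2 kg; origin at its centre. At the start one of the two upper lumps, lying flat across the gap between a front and a rear lower lump. Pushed slowly over the edge of a lower one, it tends to come to stand on its end; a push near its top tips it on over.
- plug: bystander: yellow safety plug standing on the bench, 52 mm diameter, 103 mm high
- cap: bystander: grey rubber insulating cap standing on the bench, 68 mm diameter, 66 mm high
- torque_wrench: bystander: steel torque wrench lying on the bench, 225 mm long (its x), 39 mm high

How it is judged:
On the way, in this order (a step that is already met when the one before it is completed fails the run):
1. the rake is lifted out of its rest (height (world z) of rake above 0.135 m and distance between rake and rest_seat above 0.03 m), for 0.1 s.
2. the lumps lie in one even layer, two in each third (x of stone1 in the frame of tray between -0.08 and 0.08 m and y of stone1 in the frame of tray between -0.18 and 0.18 m and z of each of stone1, stone2, stone3, stone4, stone5, stone6 in the frame of tray below 0.033 m and x of stone2 in the frame of tray between -0.08 and 0.08 m and y of stone2 in the frame of tray between -0.18 and 0.18 m and x of stone3 in the frame of tray between -0.08 and 0.08 m and y of stone3 in the frame of tray between -0.18 and 0.18 m and x of stone4 in the frame of tray between -0.08 and 0.08 m and y of stone4 in the frame of tray between -0.18 and 0.18 m and x of stone5 in the frame of tray between -0.08 and 0.08 m and y of stone5 in the frame of tray between -0.18 and 0.18 m and x of stone6 in the frame of tray between -0.08 and 0.08 m and y of stone6 in the frame of tray between -0.18 and 0.18 m and (y of each of stone1, stone2 in the frame of tray below -0.06 m or y of each of stone1, stone3 in the frame of tray below -0.06 m or y of each of stone1, stone4 in the frame of tray below -0.06 m or y of each of stone1, stone5 in the frame of tray below -0.06 m or y of each of stone1, stone6 in the frame of tray below -0.06 m or y of each of stone2, stone3 in the frame of tray below -0.06 m or y of each of stone2, stone4 in the frame of tray below -0.06 m or y of each of stone2, stone5 in the frame of tray below -0.06 m or y of each of stone2, stone6 in the frame of tray below -0.06 m or y of each of stone3, stone4 in the frame of tray below -0.06 m or y of each of stone3, stone5 in the frame of tray below -0.06 m or y of each of stone3, stone6 in the frame of tray below -0.06 m or y of each of stone4, stone5 in the frame of tray below -0.06 m or y of each of stone4, stone6 in the frame of tray below -0.06 m or y of each of stone5, stone6 in the frame of tray below -0.06 m) and ((y of stone1 in the frame of tray between -0.06 and 0.06 m and y of stone2 in the frame of tray between -0.06 and 0.06 m) or (y of stone1 in the frame of tray between -0.06 and 0.06 m and y of stone3 in the frame of tray between -0.06 and 0.06 m) or (y of stone1 in the frame of tray between -0.06 and 0.06 m and y of stone4 in the frame of tray between -0.06 and 0.06 m) or (y of stone1 in the frame of tray between -0.06 and 0.06 m and y of stone5 in the frame of tray between -0.06 and 0.06 m) or (y of stone1 in the frame of tray between -0.06 and 0.06 m and y of stone6 in the frame of tray between -0.06 and 0.06 m) or (y of stone2 in the frame of tray between -0.06 and 0.06 m and y of stone3 in the frame of tray between -0.06 and 0.06 m) or (y of stone2 in the frame of tray between -0.06 and 0.06 m and y of stone4 in the frame of tray between -0.06 and 0.06 m) or (y of stone2 in the frame of tray between -0.06 and 0.06 m and y of stone5 in the frame of tray between -0.06 and 0.06 m) or (y of stone2 in the frame of tray between -0.06 and 0.06 m and y of stone6 in the frame of tray between -0.06 and 0.06 m) or (y of stone3 in the frame of tray between -0.06 and 0.06 m and y of stone4 in the frame of tray between -0.06 and 0.06 m) or (y of stone3 in the frame of tray between -0.06 and 0.06 m and y of stone5 in the frame of tray between -0.06 and 0.06 m) or (y of stone3 in the frame of tray between -0.06 and 0.06 m and y of stone6 in the frame of tray between -0.06 and 0.06 m) or (y of stone4 in the frame of tray between -0.06 and 0.06 m and y of stone5 in the frame of tray between -0.06 and 0.06 m) or (y of stone4 in the frame of tray between -0.06 and 0.06 m and y of stone6 in the frame of tray between -0.06 and 0.06 m) or (y of stone5 in the frame of tray between -0.06 and 0.06 m and y of stone6 in the frame of tray between -0.06 and 0.06 m)) and (y of each of stone1, stone2 in the frame of tray above 0.06 m or y of each of stone1, stone3 in the frame of tray above 0.06 m or y of each of stone1, stone4 in the frame of tray above 0.06 m or y of each of stone1, stone5 in the frame of tray above 0.06 m or y of each of stone1, stone6 in the frame of tray above 0.06 m or y of each of stone2, stone3 in the frame of tray above 0.06 m or y of each of stone2, stone4 in the frame of tray above 0.06 m or y of each of stone2, stone5 in the frame of tray above 0.06 m or y of each of stone2, stone6 in the frame of tray above 0.06 m or y of each of stone3, stone4 in the frame of tray above 0.06 m or y of each of stone3, stone5 in the frame of tray above 0.06 m or y of each of stone3, stone6 in the frame of tray above 0.06 m or y of each of stone4, stone5 in the frame of tray above 0.06 m or y of each of stone4, stone6 in the frame of tray above 0.06 m or y of each of stone5, stone6 in the frame of tray above 0.06 m) and linear speed of each of stone1, stone2, stone3, stone4, stone5, stone6 below 0.02 m/s), for 0.2 s.
3. the rake is back in its rest and let go (distance between rake and rest_seat below 0.02 m and angle between rake's own z axis and vertical below 0.12 rad and contact force between rake and the fingers below 0.1 N and linear speed of rake below 0.03 m/s), for 0.2 s.
4. the link bar lies across the middle of the tray and is let go (x of link_bar in the frame of saddle between -0.018 and 0.018 m and y of link_bar in the frame of saddle between -0.012 and 0.012 m and z of link_bar in the frame of saddle between -0.005 and 0.005 m and angle between the x axis of link_bar and the x axis of tray, either way round below 0.2 rad and angle between link_bar's own z axis and vertical below 0.08 rad and contact force between link_bar and the fingers below 0.1 N and linear speed of link_bar below 0.02 m/s), for 0.2 s.
At the end, for the whole second after the job is handed in: All six lumps on the tray floor (centres under 33 mm up), centres of two in each third; rake released in its rest, within 20 mm of its seat, tilt < 0.12 rad; bar released, flat on both rims, within 18 mm across, 12 mm along and 5 mm in height of the saddle, square within 0.2 rad; all still (all of step 2 and all of step 3 and all of step 4); the robot touches nothing.
It fails at once if the gripper's fingers touch a lump (contact force between the fingers and stone1 above 1 N or contact force between the fingers and stone2 above 1 N or contact force between the fingers and stone3 above 1 N or contact force between the fingers and stone4 above 1 N or contact force between the fingers and stone5 above 1 N or contact force between the fingers and stone6 above 1 N).
It fails at once if a bystander is moved (distance of any of plug, cap, torque_wrench from where it was at the start of the episode above 0.02 m).
It also fails if it takes over 72 s, if anything falls off the work surface, if the arm or the gripper's body presses on something with over 40 N, if the wrist force passes 120 N, or if a joint passes its speed limit or range.

## Working session

There is one attempt and no reset: what is moved stays moved. The work goes in short steps, Python scripts to look and compute and a tool call to move; the robot and the scene stay as the last step left them, time stands still between calls to the robot, and variables do not carry over. Pictures are saved under pics/ and viewed, and the job is handed in when it is done.

Besides the shell and the picture viewer there is one more tool, called after ">>>" as name([rows], argument=value, ...), one row to a line, values as JSON. drive_tool: Moves the arm, as the interface text tells. Its arguments: {"type":"object","properties":{"plan":{"type":"array","items":{"type":"object","properties":{"offset":{"type":"array","items":{"type":"number"}},"delta_rot":{"type":"array","items":{"type":"number"}},"jaw":{"type":"number"}}}},"squeeze":{"type":"number"}},"required":["plan"]}

```bash
ls; mkdir -p pics
python3 - <<'E'
from rig import *
import cv2
print(get_obs())
for n in ["scene","top","wrist"]:
    im=camera(n); cv2.imwrite(f"pics/{n}0.png",im[:,:,::-1]); print(n,calibration(n))
E
```

```text
pics
{'time': 0.0, 'q': array([-1.39851028e+00,  5.28433196e-01,  1.43388381e+00, -2.43627521e-05,
        1.18139768e+00, -1.78528117e-01]), 'joint_velocities': array([-0.00092102, -0.00101674, -0.00160322,  0.00025904, -0.00031617,
       -0.00020906]), 'joint_torque': array([ 1.69948435e-03, -4.40033126e+01, -1.76592082e+01,  6.35267654e-02,
        5.81874687e-02, -1.77585516e-04]), 'position': array([ 0.21466761, -0.58620723,  0.22159777]), 'tool_rot': array([ 8.19655322e-01, -5.72856026e-01, -7.55896818e-04, -7.44649554e-04]), 'ft_force': array([-0.60844496, -0.05221418,  0.89186719]), 'moment': array([-0.01275186, -0.00943332, -0.03368143]), 'grip_width': 0.08714340672613205}
scene {'K': array([[412.01504131,   0.        , 284.36616328],
       [  0.        , 412.01504131, 208.228537  ],
       [  0.        ,   0.        ,   1.        ]]), 'pose': array([[ 0.12970974,  0.84624099, -0.51677033,  1.15035388],
       [ 0.99143648, -0.11864367,  0.05456551, -0.06003072],
       [-0.01513596, -0.51942263, -0.85438342,  0.97027349],
       [ 0.        ,  0.        ,  0.        ,  1.
[... 356 characters left out ...]
       [ 4.68318237e-03, -1.73532199e-01, -9.84817061e-01,
         1.17881447e+00],
       [ 0.00000000e+00,  0.00000000e+00,  0.00000000e+00,
         1.00000000e+00]])}
wrist {'K': array([[325.1922621 ,   0.        , 278.82919707],
       [  0.        , 325.1922621 , 211.60274914],
       [  0.        ,   0.        ,   1.        ]]), 'tool_from_camera': array([[ 9.99999189e-01, -9.37822740e-04, -8.61563908e-04,
         3.55463011e-04],
       [ 1.14432496e-03,  9.58603288e-01,  2.84742737e-01,
        -7.83774383e-02],
       [ 5.58859782e-04, -2.84743492e-01,  9.58603584e-01,
        -1.62681637e-01],
       [ 0.00000000e+00,  0.00000000e+00,  0.00000000e+00,
         1.00000000e+00]])}
```

View pics/top0.png

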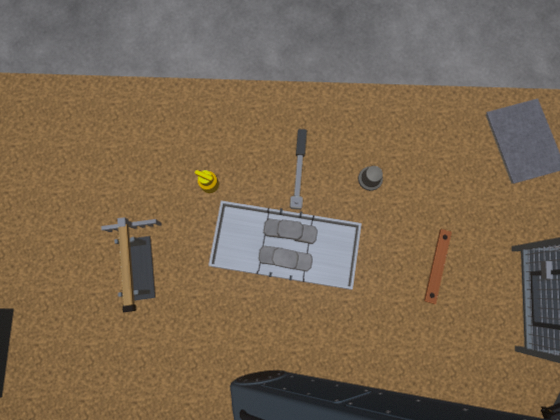

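View pics/scene0.png

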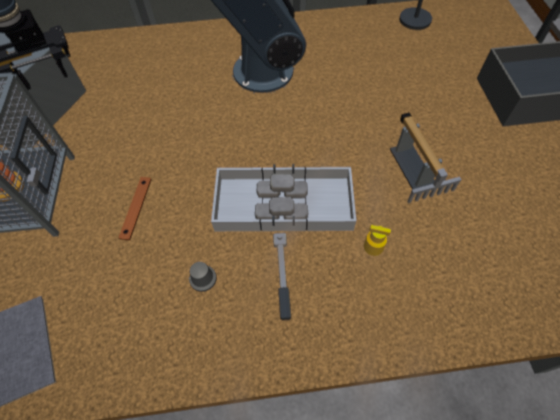

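View pics/wrist0.png

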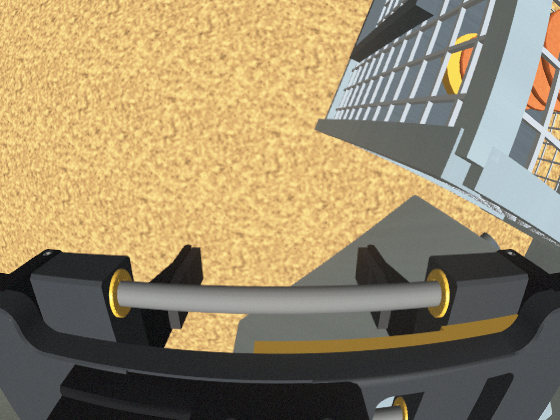

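The top view shows the rake with its comb up at px (130,222) and its handle running down to (128,307). The tray spans px (210..360, 203..288) with the heap at its centre, and the bar is at (438,266). I'll measure these next.

```bash
cat > h.py <<'E'
import numpy as np, cv2
from rig import *
def P(cam,uv,z):
    c=calibration(cam);K=c['K'];T=c['pose']
    r=T[:3,:3]@np.linalg.inv(K)@np.array([uv[0],uv[1],1.]);o=T[:3,3]
    return o+r*(z-o[2])/r[2]
def proj(cam,p):
    c=calibration(cam);T=np.linalg.inv(c['pose']);q=c['K']@(T[:3,:3]@np.array(p)+T[:3,3]);return q[:2]/q[2]
def snap(cam,name,box=None,s=1):
    im=camera(cam)[:,:,::-1].copy()
    cv2.imwrite(f"pics/{name}_raw.png",im)
    if box: x0,y0,x1,y1=box; im=im[y0:y1,x0:x1]
    cv2.imwrite(f"pics/{name}.png",cv2.resize(im,None,fx=s,fy=s,interpolation=cv2.INTER_CUBIC)); return im
E
python3 - <<'E'
import cv2
t=cv2.imread('pics/top0.png');s=cv2.imread('pics/scene0.png')
cv2.imwrite('pics/c1.png',cv2.resize(t[190:300,200:370],None,fx=4.6,fy=4.6,interpolation=cv2.INTER_CUBIC))
cv2.imwrite('pics/c2.png',cv2.resize(t[205:320,90:170],None,fx=5,fy=5,interpolation=cv2.INTER_CUBIC))
cv2.imwrite('pics/c3.png',cv2.resize(s[155:240,200:370],None,fx=4.6,fy=4.6,interpolation=cv2.INTER_CUBIC))
from h import *
for n,im,lo,hi in [('copper',t,(5,120,60),(12,255,255)),('wood',t,(12,90,60),(22,255,255))]:
    hsv=cv2.cvtColor(im,cv2.COLOR_BGR2HSV)
    print(n,hsv[266,438],hsv[260,125])
hsv=cv2.cvtColor(t,cv2.COLOR_BGR2HSV)
m=cv2.inRange(hsv,(3,130,90),(11,255,255));m[:, :400]=0;m[:,470:]=0
print(hsv[280,400],hsv[266,438])
m=cv2.morphologyEx(m,cv2.MORPH_OPEN,np.ones((3,3)))
cs,_=cv2.findContours(m,0,2)
c=max(cs,key=cv2.contourArea);r=cv2.minAreaRect(c);print(r)
b=cv2.boxPoints(r);w=np.array([P('top',p,.012) for p in b]);print(w,w.mean(0),[np.linalg.norm(w[i]-w[i-1]) for i in range(4)])
E
```

```text
copper [ 10 156 137] [ 17 116 163]
wood [ 10 156 137] [ 17 116 163]
[ 16 125 137] [ 10 156 137]
((437.377197265625, 266.0402526855469), (11.3026762008667, 73.22361755371094), 12.804265975952148)
[[ 0.4135763  -0.36500276  0.012     ]
 [ 0.60375045 -0.41379823  0.012     ]
 [ 0.59782902 -0.44329031  0.012     ]
 [ 0.40798394 -0.39371197  0.012     ]] [ 0.50578493 -0.40395082  0.012     ] [np.float64(0.02924882376523229), np.float64(0.19633442497111703), np.float64(0.030080656507548615), np.float64(0.19621205068019737)]
```

View pics/c1.png

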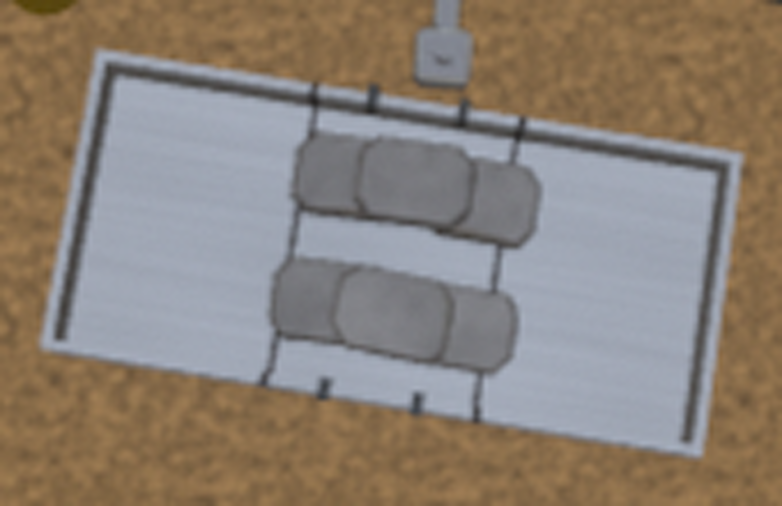

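View pics/c2.png

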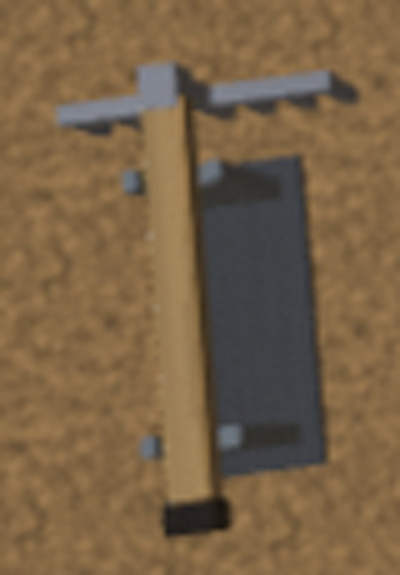

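View pics/c3.png

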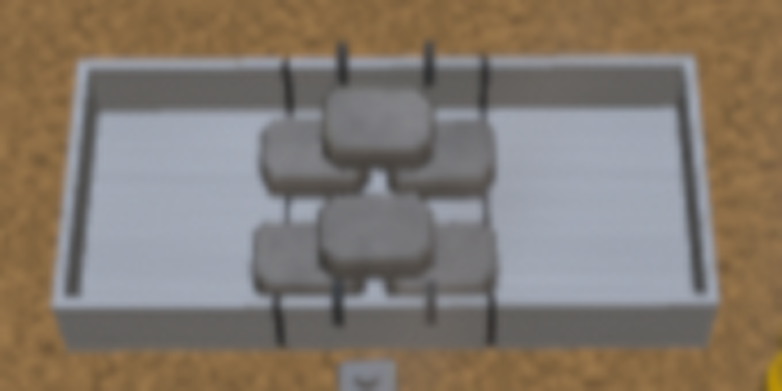

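Run:
```python
from h import *
C=[(98,50),(742,155),(700,455),(42,347)]
f=lambda p,s,o:((p[0]+.5)/s-.5+o[0],(p[1]+.5)/s-.5+o[1])
w=np.array([P('top',f(p,4.6,(200,190)),.052) for p in C])
print(w,w.mean(0),[np.linalg.norm(w[i]-w[i-1]) for i in range(4)])
l=((w[0]-w[1])+(w[3]-w[2]))/2;print('tray y dir deg',np.degrees(np.arctan2(l[1],l[0])))
S=[(78,62),(693,57),(718,303),(53,303)]
ws=np.array([P('scene',f(p,4.6,(200,155)),.052) for p in S]);print(ws,ws.mean(0))
l=((ws[1]-ws[0])+(ws[2]-ws[3]))/2;print('deg',np.degrees(np.arctan2(l[1],l[0])))
print('stones upper top z.062 / lower .034')
for n,p,z in [('U far',(415,178),.062),('U near',(392,312),.062)]:
    print(n,P('top',f(p,4.6,(200,190)),z))
for n,p in [('far left edge',(296,175)),('far right edge',(540,205)),('near left edge',(272,300)),('near right edge',(517,333))]:
    print(n,P('top',f(p,4.6,(200,190)),.03))
for n,p in [('gapfar',(375,184)),('gapnear',(374,284))]:
    print(n,P('scene',f(p,4.6,(200,155)),.02))
t=cv2.imread('pics/top0.png');hsv=cv2.cvtColor(t,cv2.COLOR_BGR2HSV)
g=lambda p,z:P('top',f(p,5,(90,205)),z)
a=(g((148,112),.116)+g((186,112),.116))/2;b=(g((166,490),.116)+g((213,490),.116))/2
print('handle',a,b,'w',np.linalg.norm(g((148,112),.116)-g((186,112),.116)),np.linalg.norm(g((166,490),.116)-g((213,490),.116)),np.degrees(np.arctan2(*(a-b)[[1,0]])))
c=g((57,112),.06),g((330,80),.06);print('comb',c,np.linalg.norm(c[0]-c[1]))
print('endcap',g((197,525),.105))
print('forks',[g(p,.106) for p in [(132,181),(210,173),(150,447),(230,435)]])
```

```text
[[ 0.65650834  0.1743664   0.052     ]
 [ 0.60692114 -0.19342621  0.052     ]
 [ 0.43872021 -0.16996245  0.052     ]
 [ 0.48719239  0.19639404  0.052     ]] [0.54733552 0.00184295 0.052     ] [np.float64(0.17074280802530645), np.float64(0.3711203238841558), np.float64(0.16982961963652274), np.float64(0.3695492211885985)]
tray y dir deg 82.39210432283697
[[ 0.43919014 -0.17122186  0.052     ]
 [ 0.48779464  0.19668544  0.052     ]
 [ 0.65655611  0.17434487  0.052     ]
 [ 0.60533615 -0.1926034   0.052     ]] [0.54721926 0.00180126 0.052     ]
deg 82.26416170132345
stones upper top z.062 / lower .034
U far [ 0.58684766 -0.00838562  0.062     ]
U near [0.51166601 0.0023485  0.062     ]
far left edge [0.59095684 0.05967719 0.03      ]
far right edge [ 0.57776728 -0.08115994  0.03      ]
near left edge [0.51872072 0.07069298 0.03      ]
near right edge [ 0.50413768 -0.06924505  0.03      ]
gapfar [ 0.53080112 -0.00247435  0.02      ]
gapnear [ 0.599442   -0.01175465  0.02      ]
handle [0.57037372 0.40091754 0.116     ] [0.38976349 0.37343143 0.116     ] w 0.018577687946533524 0.022306769079499116 8.653142193359127
comb (array([0.57593763, 0.47810784, 0.06      ]), array([0.59681355, 0.33898926, 0.06      ])) 0.14067616713958042
endcap [0.37303864 0.3721188  0.105     ]
forks [array([0.53700274, 0.41859425, 0.106     ]), array([0.5420857 , 0.38068232, 0.106     ]), array([0.40903986, 0.39767638, 0.106     ]), array([0.41583692, 0.35973709, 0.106     ])]
```

```bash
cat >> h.py <<'E'
from scipy.spatial.transform import Rotation as R
def go(pos,yaw_deg,tilt=0):
    o=get_obs();Rc=R.from_quat(o['tool_rot']);p=np.array(o['position'])
    a=np.radians(yaw_deg);c,s=np.cos(a),np.sin(a)
    Rt=R.from_matrix(np.array([[c,s,0],[s,-c,0],[0,0,-1]]))
    off=Rc.inv().apply(np.array(pos)-p)*100
    rv=np.degrees((Rc.inv()*Rt).as_rotvec())
    print('t %.2f'%o['time'],'pos',p.round(4),'q1,6',o['q'][[0,5]].round(2),'grip %.4f'%o['grip_width'],'F',np.round(o['ft_force'],1))
    print('offset cm',off.round(2),'rot deg',rv.round(2),'dist %.3f rows %.1f'%(np.linalg.norm(off)/100,max(np.linalg.norm(off)/4.17,np.linalg.norm(rv)/7.16)))
TC=np.array([.5473,.0018]);TY=82.3
ux=np.array([np.cos(np.radians(TY-90)),np.sin(np.radians(TY-90))]);uy=np.array([np.cos(np.radians(TY)),np.sin(np.radians(TY))])
def tray2w(x,y): return TC+x*ux+y*uy
def w2tray(p): d=np.array(p)[:2]-TC; return np.array([d@ux,d@uy])
def rakeTCP(x,y,ztip):  # comb centre at tray x,y, comb toward +y; tcp pos
    p=tray2w(x,y-.075); return (p[0],p[1],ztip+.095-.019)
E
python3 - <<'E'
from h import *
go((.511,.394,.20),-81.2)
print(P('top',(207,185),.05), P('top',(296,203),.03))
E
```

```text
t 0.15 pos [ 0.2147 -0.5864  0.2218] q1,6 [-1.4  -0.18] grip 0.0867 F [ 0.   0.3 -0.1]
offset cm [-81.88 -61.52   2.33] rot deg [-1.00e-02  1.00e-01  1.13e+01] dist 1.024 rows 24.6
[0.69754453 0.21370862 0.05      ] [ 0.66007986 -0.0236049   0.03      ]
```

>>> drive_tool([
  {"offset":[-33,-37,0],"delta_rot":[0,0,11.3],"jaw":6},
  {"offset":[-33,-37,0],"delta_rot":[0,0,11.3],"jaw":6},
  {"offset":[-33,-37,0],"delta_rot":[0,0,11.3],"jaw":6},
  {"offset":[-33,-37,0],"delta_rot":[0,0,11.3],"jaw":6},
  {"offset":[-33,-37,0],"delta_rot":[0,0,11.3],"jaw":6},
  {"offset":[-33,-37,0],"delta_rot":[0,0,11.3],"jaw":6},
  {"offset":[-33,-37,0],"delta_rot":[0,0,11.3],"jaw":6},
  {"offset":[-33,-37,0],"delta_rot":[0,0,11.3],"jaw":6},
], squeeze=60)

```text
time: 0.82
position: [0.3726, -0.2911, 0.2225]
tool_rot: [0.759, -0.651, -0.0, -0.0]
ft_force: [0.6, -0.6, 0.2]
grip_width: 0.0601
```

Run:
```python
from h import *
go((.511,.394,.20),-81.2)
```

```text
t 0.82 pos [ 0.3726 -0.2911  0.2225] q1,6 [-0.9   0.52] grip 0.0601 F [ 0.6 -0.6  0.2]
offset cm [-65.6  -24.12   2.27] rot deg [-0.    0.01 -0.04] dist 0.699 rows 16.8
```

>>> drive_tool([
  {"offset":[-65.6,-24.1,2.3],"delta_rot":[0,0,0],"jaw":6},
  {"offset":[-65.6,-24.1,2.3],"delta_rot":[0,0,0],"jaw":6},
  {"offset":[-65.6,-24.1,2.3],"delta_rot":[0,0,0],"jaw":6},
  {"offset":[-65.6,-24.1,2.3],"delta_rot":[0,0,0],"jaw":6},
  {"offset":[-65.6,-24.1,2.3],"delta_rot":[0,0,0],"jaw":6},
  {"offset":[-65.6,-24.1,2.3],"delta_rot":[0,0,0],"jaw":6},
  {"offset":[-65.6,-24.1,2.3],"delta_rot":[0,0,0],"jaw":6},
  {"offset":[-65.6,-24.1,2.3],"delta_rot":[0,0,0],"jaw":6},
])

```text
time: 1.48
position: [0.4377, 0.0356, 0.2116]
tool_rot: [0.759, -0.651, 0.0, -0.0]
ft_force: [0.4, -0.5, 0.8]
grip_width: 0.0599
```

Run:
```python
from h import *
go((.511,.394,.20),-81.2)
```

```text
t 1.48 pos [0.4377 0.0356 0.2116] q1,6 [-0.17  1.24] grip 0.0599 F [ 0.4 -0.5  0.8]
offset cm [-34.3  -12.72   1.16] rot deg [-0.01 -0.   -0.01] dist 0.366 rows 8.8
```

>>> drive_tool([
  {"offset":[-34.3,-12.7,1.2],"delta_rot":[0,0,0],"jaw":6},
  {"offset":[-34.3,-12.7,1.2],"delta_rot":[0,0,0],"jaw":6},
  {"offset":[-34.3,-12.7,1.2],"delta_rot":[0,0,0],"jaw":6},
  {"offset":[-34.3,-12.7,1.2],"delta_rot":[0,0,0],"jaw":6},
  {"offset":[-34.3,-12.7,1.2],"delta_rot":[0,0,0],"jaw":6},
  {"offset":[-34.3,-12.7,1.2],"delta_rot":[0,0,0],"jaw":6},
  {"offset":[-34.3,-12.7,1.2],"delta_rot":[0,0,0],"jaw":6},
  {"offset":[-34.3,-12.7,1.2],"delta_rot":[0,0,0],"jaw":6},
])

```text
time: 2.15
position: [0.504, 0.3621, 0.2003]
tool_rot: [0.759, -0.651, -0.0, 0.0]
ft_force: [1.6, 0.3, -0.1]
grip_width: 0.06
```

Run:
```python
from h import *
go((.511,.394,.15),-81.2)
snap('wrist','w1')
```

```text
t 2.15 pos [0.504  0.3621 0.2003] q1,6 [0.44 1.86] grip 0.0600 F [ 1.6  0.3 -0.1]
offset cm [-3.04 -1.18  5.02] rot deg [ 0.04 -0.02  0.03] dist 0.060 rows 1.4
```

View pics/w1.png

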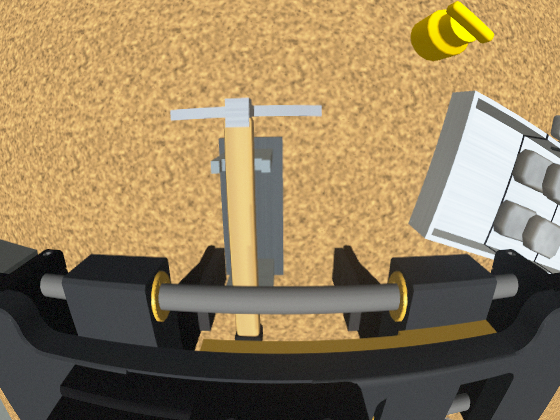

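The wrist view shows the handle running from px (239,128) to (247,330), between the open fingers. I'll refine the grasp from that.

```bash
cat >> h.py <<'E'
def PW(uv,z,pos,quat):
    c=calibration('wrist');K=c['K'];T=c['tool_from_camera']
    d=np.array([uv[0]-K[0,2],uv[1]-K[1,2]]);r=np.linalg.norm(d);th=r/K[0,0]
    v=np.array([*(d/r*np.sin(th)),np.cos(th)]) if r>0 else np.array([0,0,1.])
    Rq=R.from_quat(quat);o=np.array(pos)+Rq.apply(T[:3,3]);v=Rq.apply(T[:3,:3]@v)
    return o+v*(z-o[2])/v[2]
E
python3 - <<'E'
from h import *
o=get_obs();p,q=o['position'],o['tool_rot'];print(p)
im=cv2.imread('pics/w1.png');hsv=cv2.cvtColor(im,cv2.COLOR_BGR2HSV)
L=[]
for v in (140,170,200,230,260):
    print(v,[tuple(int(k) for k in hsv[v,u]) for u in (215,232,240,246,262)])
g=lambda u,v,z=.116:PW((u,v),z,p,q)
a=g(237.5,135);b=g(245,265);print(a,b,np.degrees(np.arctan2(b[1]-a[1],b[0]-a[0]))+180)
print('comb',g(171,114,.06),g(321,110,.06)); print('fork',g(216,165,.106),g(266,163,.106))
E
python3 -c "
import cv2;im=cv2.imread('pics/w1.png')[90:290,160:330];cv2.imwrite('pics/w1c.png',cv2.resize(im,None,fx=3,fy=3))"
```

```text
[0.50629132 0.37007067 0.2003639 ]
140 [(18, 124, 223), (20, 110, 230), (22, 107, 238), (21, 109, 237), (106, 25, 113)]
170 [(96, 27, 188), (20, 113, 227), (21, 110, 238), (22, 109, 237), (97, 28, 188)]
200 [(17, 124, 205), (19, 112, 225), (22, 108, 238), (22, 110, 238), (97, 21, 111)]
230 [(18, 124, 224), (20, 114, 224), (21, 109, 236), (21, 107, 239), (107, 16, 109)]
260 [(11, 46, 44), (20, 124, 227), (21, 112, 233), (21, 109, 236), (42, 12, 103)]
[0.56656962 0.41186703 0.116     ] [0.4607749  0.39234579 0.116     ] 10.454625214289223
comb [0.57521027 0.48621253 0.06      ] [0.59808096 0.34609939 0.06      ]
fork [0.5395016  0.42728896 0.106     ] [0.54699633 0.38742964 0.106     ]
```

View pics/w1c.png

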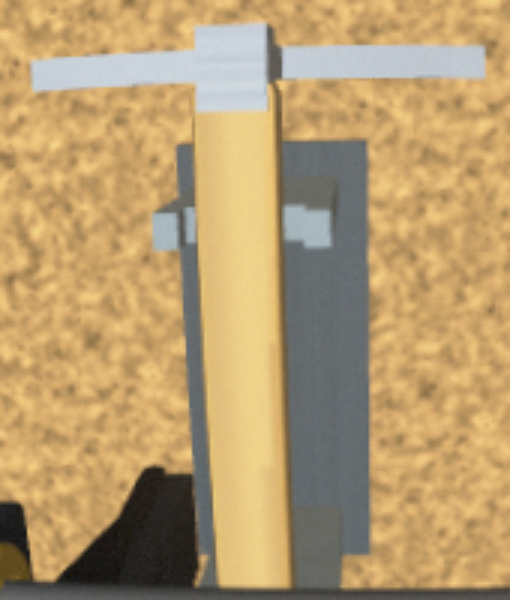

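Run:
```python
from h import *
go((.511,.394,.086),-80.7)
```

```text
t 2.20 pos [0.5063 0.3701 0.2004] q1,6 [0.45 1.86] grip 0.0597 F [ 3.6  5.6 -0.2]
offset cm [-2.21 -0.77 11.46] rot deg [-0.33  0.42 -0.29] dist 0.117 rows 2.8
```

>>> drive_tool([
  {"offset":[-3,-1.2,2],"delta_rot":[0,0,-0.5],"jaw":6},
  {"offset":[-3,-1.2,4],"delta_rot":[0,0,-0.5],"jaw":6},
  {"offset":[-3,-1.2,4],"delta_rot":[0,0,-0.5],"jaw":6},
  {"offset":[-3,-1.2,6],"delta_rot":[0,0,-0.5],"jaw":6},
  {"offset":[-3,-1.2,8],"delta_rot":[0,0,-0.5],"jaw":6},
  {"offset":[-3,-1.2,10],"delta_rot":[0,0,-0.5],"jaw":6},
  {"offset":[-3,-1.2,11.4],"delta_rot":[0,0,-0.5],"jaw":6},
  {"offset":[-3,-1.2,11.4],"delta_rot":[0,0,-0.5],"jaw":6},
])

```text
time: 2.87
position: [0.5095, 0.3891, 0.0841]
tool_rot: [0.762, -0.648, -0.001, 0.003]
ft_force: [-0.5, 0.1, -0.1]
grip_width: 0.0596
```

Run:
```python
from h import *
go((.511,.394,.086),-80.7)
```

```text
t 2.87 pos [0.5095 0.3891 0.0841] q1,6 [0.48 1.89] grip 0.0596 F [-0.5  0.1 -0.1]
offset cm [-0.45 -0.23 -0.2 ] rot deg [ 0.4  -0.14 -0.06] dist 0.005 rows 0.1
```

Now close the fingers.

>>> drive_tool([
  {"offset":[-0.45,-0.2,-0.2],"delta_rot":[0,0,0],"jaw":6},
  {"offset":[-0.45,-0.2,-0.2],"delta_rot":[0,0,0],"jaw":4},
  {"offset":[-0.45,-0.2,-0.2],"delta_rot":[0,0,0],"jaw":3},
  {"offset":[-0.45,-0.2,-0.2],"delta_rot":[0,0,0],"jaw":1},
  {"offset":[-0.45,-0.2,-0.2],"delta_rot":[0,0,0],"jaw":1},
  {"offset":[-0.45,-0.2,-0.2],"delta_rot":[0,0,0],"jaw":1},
  {"offset":[-0.45,-0.2,-0.2],"delta_rot":[0,0,0],"jaw":1},
  {"offset":[-0.45,-0.2,-0.2],"delta_rot":[0,0,0],"jaw":1},
], squeeze=60)

```text
time: 3.53
position: [0.513, 0.3959, 0.0889]
tool_rot: [0.762, -0.647, 0.0, 0.0]
ft_force: [-0.3, -0.1, 2.3]
grip_width: 0.0214
```

Run:
```python
from h import *
go((.511,.394,.25),-80.7)
```

```text
t 3.53 pos [0.513  0.3959 0.0889] q1,6 [0.49 1.89] grip 0.0214 F [-0.3 -0.1  2.3]
offset cm [  0.17   0.22 -16.11] rot deg [-0.01 -0.05  0.03] dist 0.161 rows 3.9
```

>>> drive_tool([
  {"offset":[0,0,-1],"delta_rot":[0,0,0],"jaw":1},
  {"offset":[0,0,-3],"delta_rot":[0,0,0],"jaw":1},
  {"offset":[0,0,-6],"delta_rot":[0,0,0],"jaw":1},
  {"offset":[0,0,-9],"delta_rot":[0,0,0],"jaw":1},
  {"offset":[0,0,-12],"delta_rot":[0,0,0],"jaw":1},
  {"offset":[0,0,-14],"delta_rot":[0,0,-7],"jaw":1},
  {"offset":[0,0,-15],"delta_rot":[0,0,-14],"jaw":1},
  {"offset":[0,0,-15],"delta_rot":[0,0,-21],"jaw":1},
])

```text
time: 4.2
position: [0.5141, 0.3971, 0.2425]
tool_rot: [0.869, -0.495, 0.002, -0.003]
ft_force: [-0.0, 1.0, -4.7]
grip_width: 0.0218
```

Run:
```python
from h import *
print(rakeTCP(0,-.075,.045))
go((*rakeTCP(0,-.075,.12)[:2],.20),-7.7)
snap('wrist','w2');snap('scene','s2')
```

```text
(np.float64(0.5272020721872562), np.float64(-0.14684747995722544), 0.12100000000000001)
t 4.20 pos [0.5141 0.3971 0.2425] q1,6 [0.49 1.52] grip 0.0218 F [-0.   1.  -4.7]
offset cm [47.46 26.63  4.08] rot deg [ -0.33  -0.16 -51.65] dist 0.546 rows 13.1
```

View pics/w2.png

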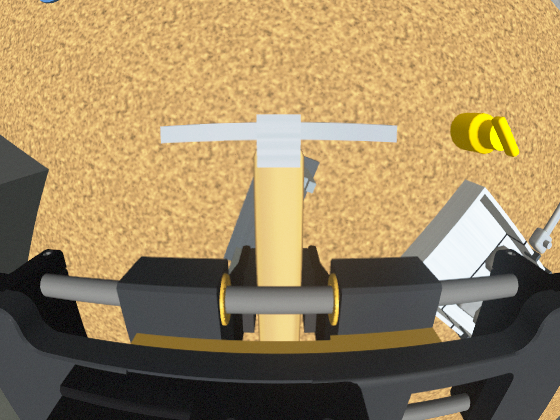

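View pics/s2.png

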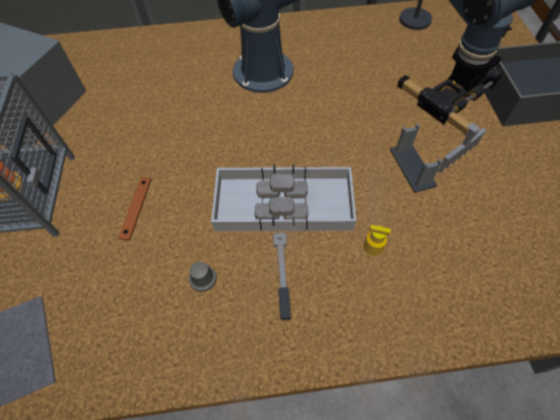

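>>> drive_tool([
  {"offset":[3,1.7,0],"delta_rot":[0,0,-6],"jaw":1},
  {"offset":[6.5,3.6,0],"delta_rot":[0,0,-13],"jaw":1},
  {"offset":[10,5.6,0],"delta_rot":[0,0,-20],"jaw":1},
  {"offset":[13.5,7.6,0],"delta_rot":[0,0,-27],"jaw":1},
  {"offset":[17,9.5,0],"delta_rot":[0,0,-34],"jaw":1},
  {"offset":[20.5,11.5,0],"delta_rot":[0,0,-41],"jaw":1},
  {"offset":[24,13.5,0],"delta_rot":[0,0,-48],"jaw":1},
  {"offset":[27.5,15.4,0],"delta_rot":[0,0,-51.7],"jaw":1},
])

```text
time: 4.97
position: [0.5171, 0.0874, 0.2379]
tool_rot: [0.998, -0.069, -0.001, -0.0]
ft_force: [0.4, -0.8, -3.0]
grip_width: 0.0213
```

Run:
```python
from h import *
go((*rakeTCP(0,-.075,.12)[:2],.16),-7.7)
```

```text
t 4.97 pos [0.5171 0.0874 0.2379] q1,6 [-0.05  0.09] grip 0.0213 F [ 0.4 -0.8 -3. ]
offset cm [ 4.23 23.07  7.77] rot deg [-0.04  0.15 -0.18] dist 0.247 rows 5.9
```

>>> drive_tool([
  {"offset":[0.7,3.7,0],"delta_rot":[0,0,0],"jaw":1},
  {"offset":[1.3,7.4,0],"delta_rot":[0,0,0],"jaw":1},
  {"offset":[2,11,0],"delta_rot":[0,0,0],"jaw":1},
  {"offset":[2.7,14.6,1],"delta_rot":[0,0,0],"jaw":1},
  {"offset":[3.3,18,3],"delta_rot":[0,0,0],"jaw":1},
  {"offset":[3.9,21,5],"delta_rot":[0,0,0],"jaw":1},
  {"offset":[4.2,23,7],"delta_rot":[0,0,0],"jaw":1},
  {"offset":[4.2,23,7.8],"delta_rot":[0,0,0],"jaw":1},
])

```text
time: 5.63
position: [0.5269, -0.149, 0.1576]
tool_rot: [0.997, -0.074, -0.002, -0.0]
ft_force: [-0.6, 0.4, -3.8]
grip_width: 0.021
```

Run:
```python
from h import *
go((*rakeTCP(0,-.075,.12)[:2],.120),-7.7)
snap('wrist','w3');snap('scene','s3',(190,130,380,270),4);snap('top','t3',(190,170,380,310),4)
go((*rakeTCP(0,-.075,.12)[:2],.120),-7.7)
```

```text
t 5.63 pos [ 0.5269 -0.149   0.1576] q1,6 [-0.48 -0.33] grip 0.0210 F [-0.6  0.4 -3.8]
offset cm [ 0.01 -0.22  3.76] rot deg [ 0.01  0.21 -0.76] dist 0.038 rows 0.9
t 5.78 pos [ 0.5267 -0.1443  0.1594] q1,6 [-0.47 -0.33] grip 0.0214 F [ 0.2 -0.1 -3.4]
offset cm [0.1  0.26 3.94] rot deg [-0.13  0.24 -0.46] dist 0.040 rows 0.9
```

View pics/w3.png

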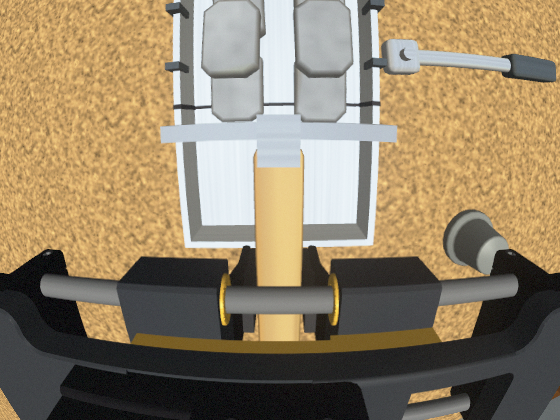

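View pics/s3.png

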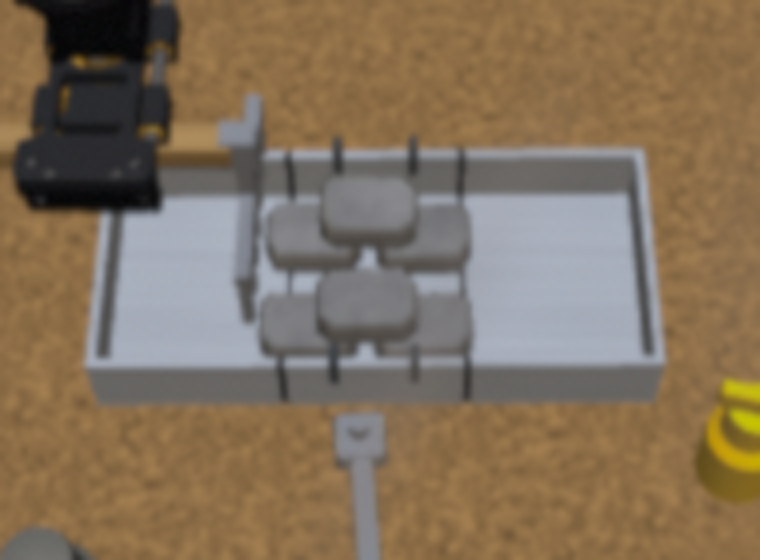

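View pics/t3.png

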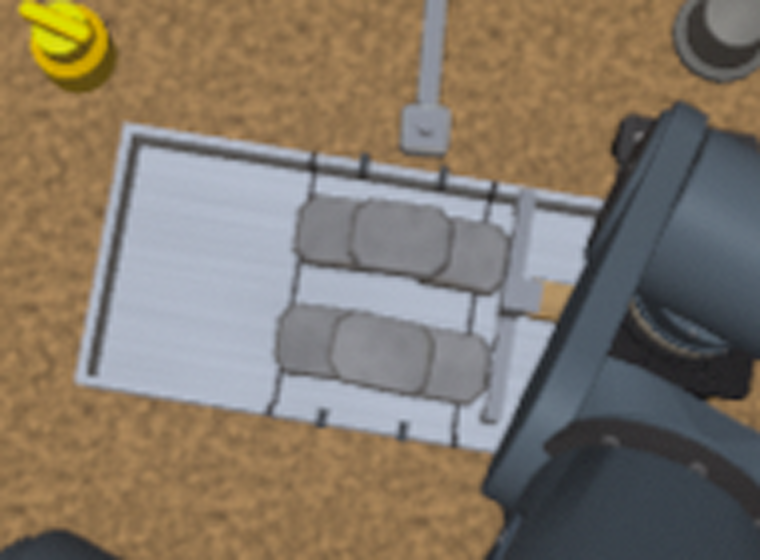

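Run:
```python
from h import *
f=lambda p,s,o:((p[0]+.5)/s-.5+o[0],(p[1]+.5)/s-.5+o[1])
for z in (.123,.135):
    a=P('top',f((526,192),4,(190,170)),z);b=P('top',f((491,420),4,(190,170)),z)
    print(z,w2tray(a)*1000,w2tray(b)*1000,np.linalg.norm(a-b), 'tcp tray',w2tray(get_obs()['position'])*1000)
```

```text
0.123 [ 70.62340307 -76.28287629] [-69.41179811 -76.08026179] 0.14003534776101212 tcp tray [  -0.80540763 -147.52712365]
0.135 [ 68.51682029 -75.50250193] [-69.92679215 -75.30219027] 0.13844375735733302 tcp tray [  -0.80540763 -147.52712365]
```

>>> drive_tool([
  {"offset":[0.1,0,2],"delta_rot":[0,0,-0.4],"jaw":1},
  {"offset":[0.1,0,3.8],"delta_rot":[0,0,-0.4],"jaw":1},
  {"offset":[0.1,-0.5,3.8],"delta_rot":[0,0,-0.4],"jaw":1},
  {"offset":[0.1,-1.8,3.8],"delta_rot":[0,0,-0.4],"jaw":1},
  {"offset":[0.1,-3,3.8],"delta_rot":[0,0,-0.4],"jaw":1},
  {"offset":[0.1,-4.2,3.8],"delta_rot":[0,0,-0.4],"jaw":1},
  {"offset":[0.1,-5.4,3.8],"delta_rot":[0,0,-0.4],"jaw":1},
  {"offset":[0.1,-6.6,3.8],"delta_rot":[0,0,-0.4],"jaw":1},
])

```text
time: 6.45
position: [0.5393, -0.0789, 0.124]
tool_rot: [0.998, -0.066, 0.001, 0.001]
ft_force: [0.1, -3.3, -1.7]
grip_width: 0.0214
```

```bash
sed -i 's/y-.075/y-.072/; s/ztip+.095-.019/ztip+.079/' h.py
python3 - <<'E'
from h import *
go(rakeTCP(0,.03,.042),-7.7)
snap('scene','s4',(190,130,380,270),4);snap('top','t4',(190,170,380,310),4)
E
```

```text
t 6.45 pos [ 0.5393 -0.0789  0.124 ] q1,6 [-0.35 -0.22] grip 0.0214 F [ 0.1 -3.3 -1.7]
offset cm [-0.27 -3.91  0.29] rot deg [ 0.08 -0.15  0.18] dist 0.039 rows 0.9
```

View pics/s4.png

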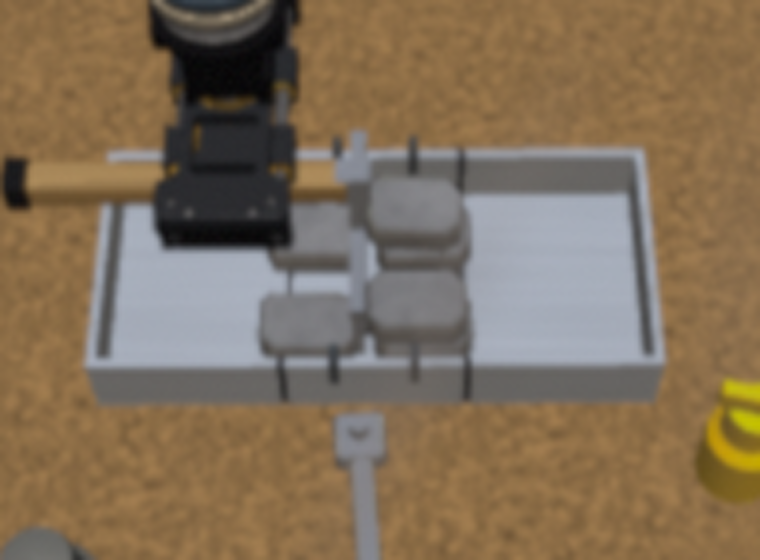

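View pics/t4.png

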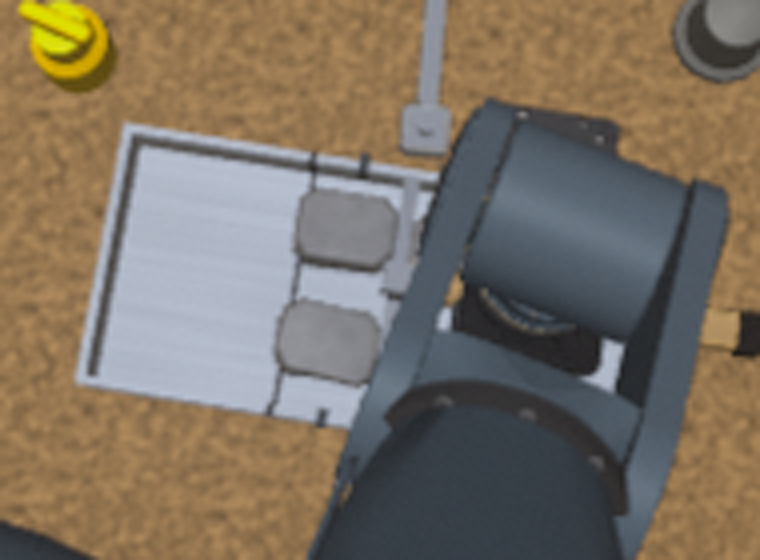

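>>> drive_tool([
  {"offset":[0,-1.2,0.2],"delta_rot":[0,0,0],"jaw":1},
  {"offset":[-0.1,-2.4,0.3],"delta_rot":[0,0,0],"jaw":1},
  {"offset":[-0.2,-3.6,0.3],"delta_rot":[0,0,0],"jaw":1},
  {"offset":[-0.2,-4.6,0.3],"delta_rot":[0,0,0],"jaw":1},
  {"offset":[-0.2,-5.2,0.3],"delta_rot":[0,0,0],"jaw":1},
  {"offset":[-0.2,-5.2,0.3],"delta_rot":[0,0,0],"jaw":1},
  {"offset":[-0.2,-5.2,0.3],"delta_rot":[0,0,0],"jaw":1},
  {"offset":[-0.2,-5.2,0.3],"delta_rot":[0,0,0],"jaw":1},
])

```text
time: 7.22
position: [0.543, -0.028, 0.1195]
tool_rot: [0.998, -0.066, -0.0, -0.0]
ft_force: [-0.7, -0.7, -3.2]
grip_width: 0.0213
```

Run:
```python
from h import *
go(rakeTCP(0,.045,.042),-7.7)
snap('scene','s5',(190,130,380,270),4);snap('top','t5',(190,170,380,310),4)
```

```text
t 7.22 pos [ 0.543  -0.028   0.1195] q1,6 [-0.26 -0.12] grip 0.0213 F [-0.7 -0.7 -3.2]
offset cm [ 0.02 -0.31 -0.15] rot deg [-0.01  0.03  0.1 ] dist 0.003 rows 0.1
```

View pics/s5.png

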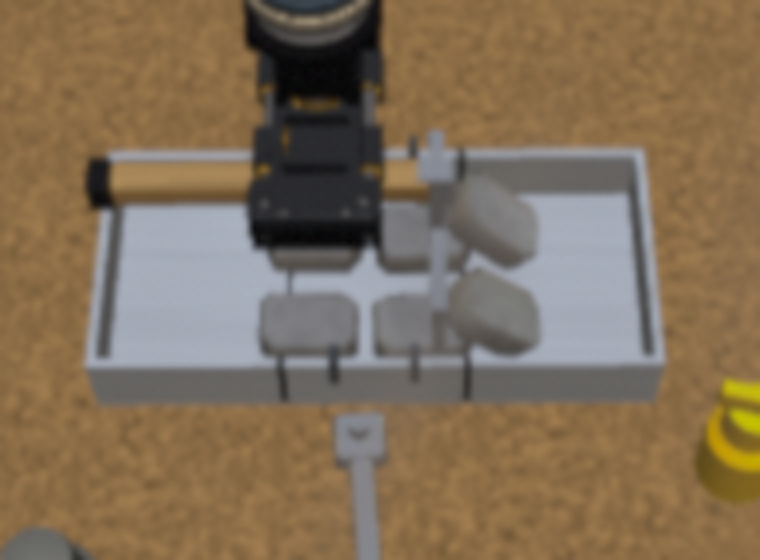

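View pics/t5.png

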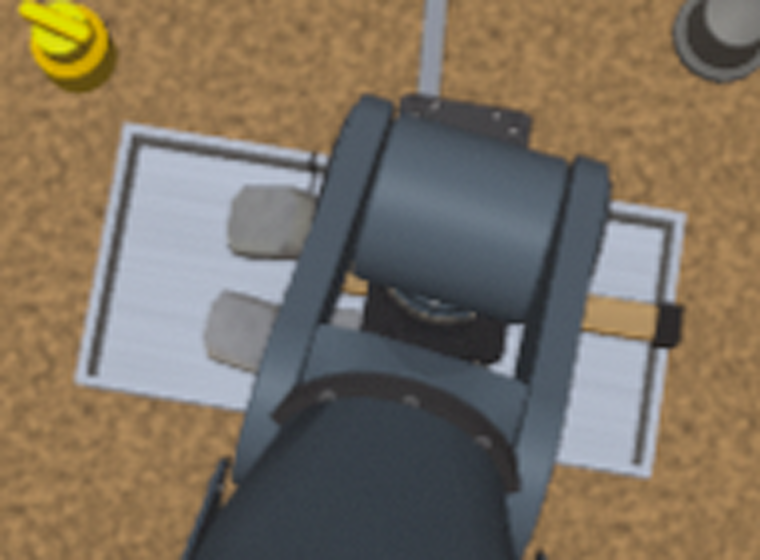

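>>> drive_tool([
  {"offset":[0,-0.8,0],"delta_rot":[0,0,0],"jaw":1},
  {"offset":[0,-1.6,0],"delta_rot":[0,0,0],"jaw":1},
  {"offset":[0,-2.4,0],"delta_rot":[0,0,0],"jaw":1},
  {"offset":[0,-3.2,0],"delta_rot":[0,0,0],"jaw":1},
  {"offset":[0,-3.5,0],"delta_rot":[0,0,0],"jaw":1},
  {"offset":[0,-3.5,0],"delta_rot":[0,0,0],"jaw":1},
  {"offset":[0,-3.5,0],"delta_rot":[0,0,0],"jaw":1},
  {"offset":[0,-3.5,0],"delta_rot":[0,0,0],"jaw":1},
])

```text
time: 7.98
position: [0.5476, 0.0067, 0.1195]
tool_rot: [0.998, -0.066, -0.0, -0.0]
ft_force: [0.2, -0.3, -4.4]
grip_width: 0.0215
```

Run:
```python
from h import *
go(rakeTCP(0,.08,.042),-7.7)
snap('scene','s6',(190,130,380,270),4);snap('top','t6',(190,170,380,310),4)
```

```text
t 7.98 pos [0.5476 0.0067 0.1195] q1,6 [-0.19 -0.06] grip 0.0215 F [ 0.2 -0.3 -4.4]
offset cm [ 0.04 -0.31 -0.15] rot deg [-0.01  0.03  0.11] dist 0.003 rows 0.1
```

View pics/s6.png

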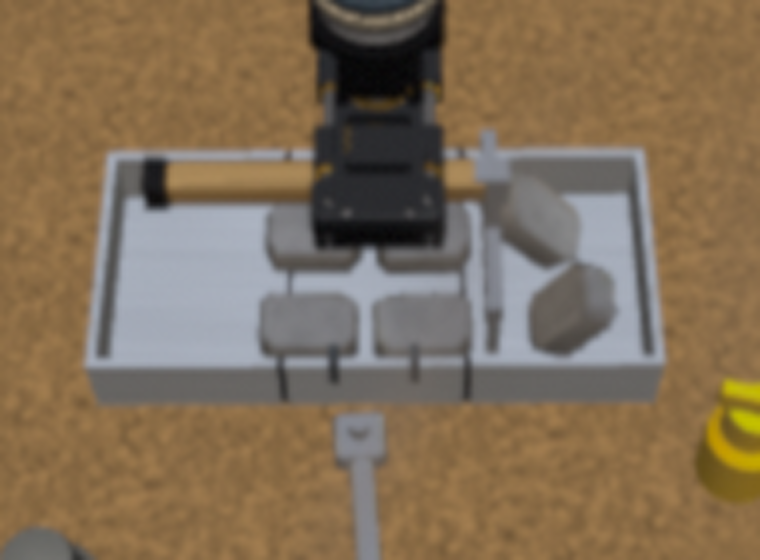

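View pics/t6.png

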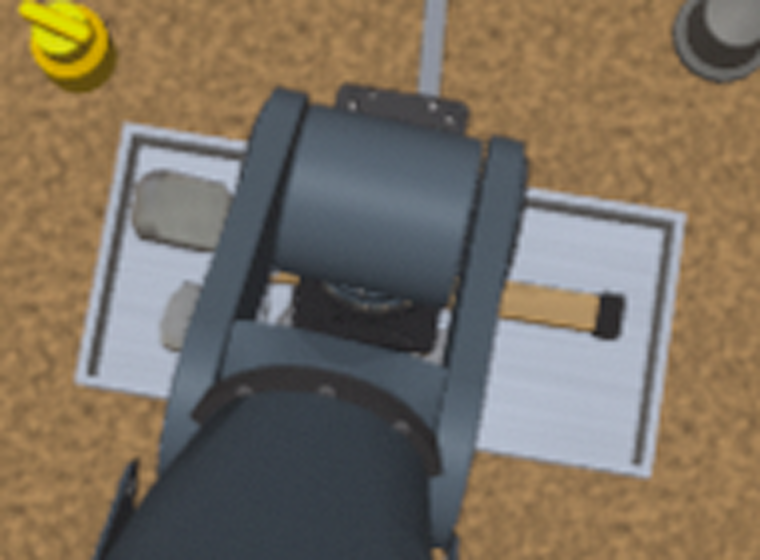

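Run:
```python
from h import *
go(rakeTCP(0,.08,.042),-7.7)
snap('scene','s7',(190,130,380,270),4);snap('wrist','w7')
```

```text
t 8.08 pos [0.5476 0.0064 0.1195] q1,6 [-0.19 -0.06] grip 0.0216 F [-0.7 -0.5 -4.6]
offset cm [ 0.03 -0.34 -0.15] rot deg [-0.    0.03  0.09] dist 0.004 rows 0.1
```

View pics/s7.png

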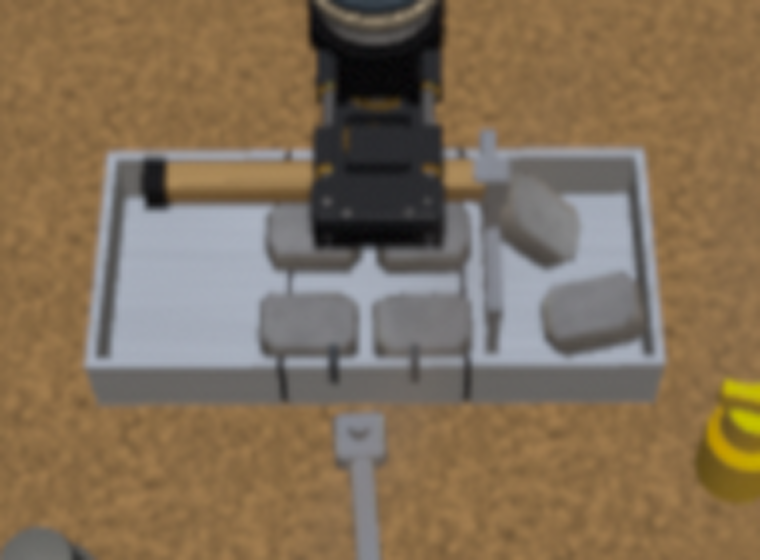

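View pics/w7.png

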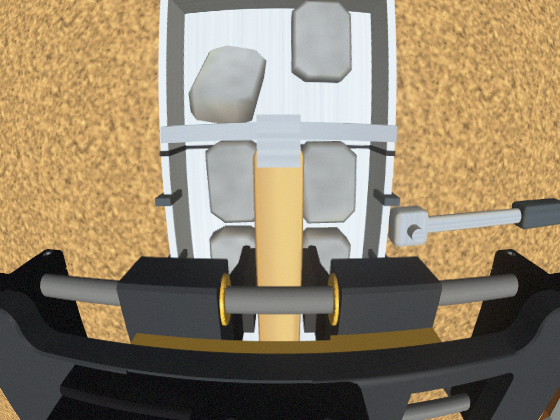

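Run:
```python
from h import *
f=lambda p,s,o:((p[0]+.5)/s-.5+o[0],(p[1]+.5)/s-.5+o[1])
for n,p,z in [('nose',(548,266),.008),('nose r',(578,258),.01),('rightmost',(580,230),.025),('top',(540,178),.05),('farL',(541,320),.02),('farR',(640,310),.03)]:
    print(n,w2tray(P('scene',f(p,4,(190,130)),z))*1000)
o=get_obs()
for n,p,z in [('near L top',(228,47),.06),('n2',(265,62),.06),('n3',(246,122),.05),('far top',(322,2),.034),('far bottom',(322,82),.034)]:
    print(n,w2tray(PW(p,z,o['position'],o['tool_rot']))*1000)
```

```text
nose [-17.88859608 119.69525852]
nose r [-23.09988626 140.62407604]
rightmost [-36.39458881 141.46148052]
top [-62.70351925 113.35884184]
farL [ 33.11184763 111.63281483]
farR [ 31.67034961 176.95393906]
near L top [-34.49162006 132.6349641 ]
n2 [ -9.39369734 121.11911853]
n3 [-23.3610872   79.75555162]
far top [ 32.81298732 175.89156306]
far bottom [ 32.31739946 110.57022051]
```

>>> drive_tool([
  {"offset":[0,-0.5,0],"delta_rot":[0,0,0],"jaw":1},
  {"offset":[0,-1,0],"delta_rot":[0,0,0],"jaw":1},
  {"offset":[0,-1,0],"delta_rot":[0,0,0],"jaw":1},
  {"offset":[0,1.5,0],"delta_rot":[0,0,0],"jaw":1},
  {"offset":[0,4,0],"delta_rot":[0,0,0],"jaw":1},
  {"offset":[0,6.5,0],"delta_rot":[0,0,0],"jaw":1},
  {"offset":[0,8.3,0],"delta_rot":[0,0,0],"jaw":1},
  {"offset":[0,8.3,0],"delta_rot":[0,0,0],"jaw":1},
])

```text
time: 8.85
position: [0.5372, -0.0788, 0.1197]
tool_rot: [0.998, -0.068, 0.001, 0.001]
ft_force: [-0.6, 0.4, -3.0]
grip_width: 0.0212
```

Run:
```python
from h import *
go(rakeTCP(0,-.0065,.042),-7.7)
snap('scene','s8',(190,130,380,270),4);snap('wrist','w8');go(rakeTCP(0,-.0065,.042),-7.7)
```

```text
t 8.85 pos [ 0.5372 -0.0788  0.1197] q1,6 [-0.35 -0.21] grip 0.0212 F [-0.6  0.4 -3. ]
offset cm [-0.08 -0.27 -0.13] rot deg [ 0.07 -0.07 -0.07] dist 0.003 rows 0.1
t 8.95 pos [ 0.5368 -0.0759  0.1196] q1,6 [-0.35 -0.21] grip 0.0215 F [-0.9  0.4 -3.3]
offset cm [ 0.    0.01 -0.14] rot deg [-0.05  0.01 -0.02] dist 0.001 rows 0.0
```

View pics/s8.png

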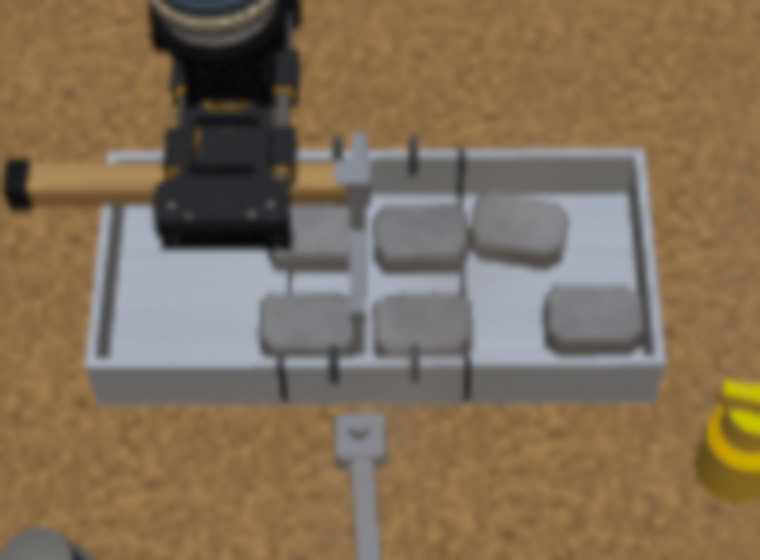

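View pics/w8.png

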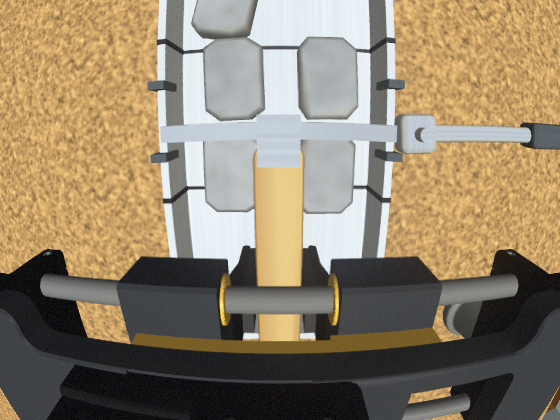

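Run:
```python
from h import *
f=lambda p,s,o:((p[0]+.5)/s-.5+o[0],(p[1]+.5)/s-.5+o[1])
im=cv2.imread('pics/s8_raw.png')
c=im[195:222,250:315];cv2.imwrite('pics/s8z.png',cv2.resize(c,None,fx=12,fy=12,interpolation=cv2.INTER_CUBIC))
c=im[175:202,250:345];cv2.imwrite('pics/s8y.png',cv2.resize(c,None,fx=8,fy=8,interpolation=cv2.INTER_CUBIC))
```

```text
(no output)
```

View pics/s8z.png

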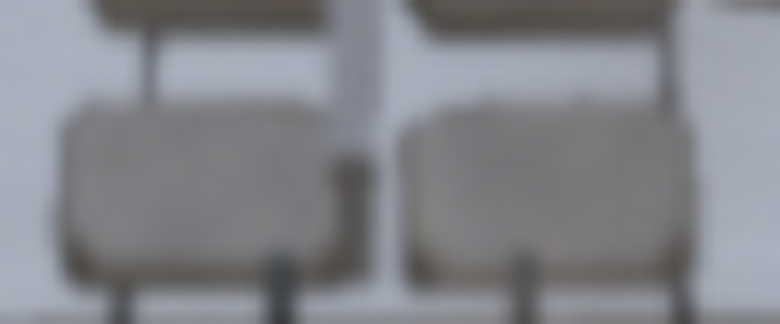

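View pics/s8y.png

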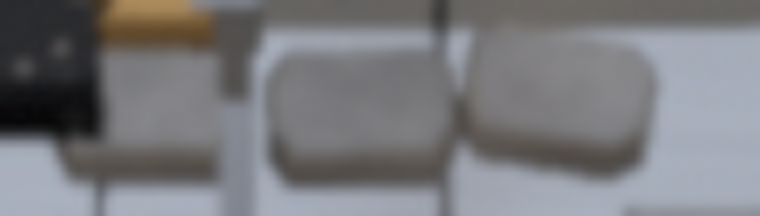

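Run:
```python
from h import *
f=lambda p,s,o:((p[0]+.5)/s-.5+o[0],(p[1]+.5)/s-.5+o[1])
for n,p in [('R stone left',(60,210)),('R stone right',(370,230)),('L stone left',(404,220)),('L stone right',(692,220))]:
    print(n,w2tray(P('scene',f(p,12,(250,195)),.02))*1000)
for n,p in [('nR left',(60,155)),('nL left',(270,140)),('nL right',(450,130)),('up left',(465,130)),('up right',(655,100))]:
    print(n,w2tray(P('scene',f(p,8,(250,175)),.02))*1000)
for n,p,o in [('crossbar/tine far end',(350,150),12)]:
    print(proj('scene',[*tray2w(.066,-.0037),.0406]),proj('scene',[*tray2w(.066,-.0037),.0836]))
```

```text
R stone left [ 39.78395085 -77.46402424]
R stone right [45.30609239 -7.95833269]
L stone left [42.74731983 -0.38328995]
L stone right [43.04760924 63.91317398]
nR left [-18.36300316 -72.93481339]
nL left [-24.15366783  -0.48045818]
nL right [-27.94466571  61.79010245]
up left [-27.9145795   66.97568483]
up right [-40.05489786 133.27369434]
[281.74768872 216.52247753] [281.39678771 207.95336205]
```

>>> drive_tool([
  {"offset":[0,-0.1,0.2],"delta_rot":[0,0,0],"jaw":1},
  {"offset":[0,-0.1,0.4],"delta_rot":[0,0,0],"jaw":1},
  {"offset":[0,-0.1,0.6],"delta_rot":[0,0,0],"jaw":1},
  {"offset":[0,-0.1,0.8],"delta_rot":[0,0,0],"jaw":1},
  {"offset":[0,-0.1,1.0],"delta_rot":[0,0,0],"jaw":1},
  {"offset":[0,-0.1,1.2],"delta_rot":[0,0,0],"jaw":1},
  {"offset":[0,-0.1,1.2],"delta_rot":[0,0,0],"jaw":1},
  {"offset":[0,-0.1,1.2],"delta_rot":[0,0,0],"jaw":1},
])

```text
time: 9.62
position: [0.537, -0.0748, 0.1075]
tool_rot: [0.998, -0.066, 0.0, 0.0]
ft_force: [0.1, 0.2, -4.2]
grip_width: 0.0216
```

Run:
```python
from h import *
go(rakeTCP(0,-.0055,.013),-7.7)
```

```text
t 9.62 pos [ 0.537  -0.0748  0.1075] q1,6 [-0.34 -0.21] grip 0.0216 F [ 0.1  0.2 -4.2]
offset cm [-0.    0.02  1.55] rot deg [ 0.  -0.   0.1] dist 0.016 rows 0.4
```

>>> drive_tool([
  {"offset":[0,0,0.5],"delta_rot":[0,0,0],"jaw":1},
  {"offset":[0,0,1.0],"delta_rot":[0,0,0],"jaw":1},
  {"offset":[0,0,1.4],"delta_rot":[0,0,0],"jaw":1},
  {"offset":[0,0.8,1.4],"delta_rot":[0,0,0],"jaw":1},
  {"offset":[0,1.6,1.4],"delta_rot":[0,0,0],"jaw":1},
  {"offset":[0,2.4,1.4],"delta_rot":[0,0,0],"jaw":1},
  {"offset":[0,3.2,1.4],"delta_rot":[0,0,0],"jaw":1},
  {"offset":[0,4,1.4],"delta_rot":[0,0,0],"jaw":1},
])

```text
time: 10.28
position: [0.5315, -0.1155, 0.0937]
tool_rot: [0.998, -0.067, -0.0, -0.0]
ft_force: [0.7, 1.4, -5.4]
grip_width: 0.0215
```

Run:
```python
from h import *
go(rakeTCP(0,-.046,.013),-7.7)
```

```text
t 10.28 pos [ 0.5315 -0.1155  0.0937] q1,6 [-0.42 -0.29] grip 0.0215 F [ 0.7  1.4 -5.4]
offset cm [-0.   -0.03  0.17] rot deg [-0.01  0.    0.06] dist 0.002 rows 0.0
```

>>> drive_tool([
  {"offset":[0,0.6,0],"delta_rot":[0,0,0],"jaw":1},
  {"offset":[0,1.2,0],"delta_rot":[0,0,0],"jaw":1},
  {"offset":[0,1.2,0],"delta_rot":[0,0,0],"jaw":1},
  {"offset":[0,0,0],"delta_rot":[0,0,0],"jaw":1},
  {"offset":[0,-0.8,-1.5],"delta_rot":[0,0,0],"jaw":1},
  {"offset":[0,-0.8,-4],"delta_rot":[0,0,0],"jaw":1},
  {"offset":[0,-0.8,-7.5],"delta_rot":[0,0,0],"jaw":1},
  {"offset":[0,-0.8,-11],"delta_rot":[0,0,0],"jaw":1},
])

```text
time: 10.95
position: [0.5318, -0.105, 0.2041]
tool_rot: [0.998, -0.066, -0.001, -0.0]
ft_force: [1.7, -0.1, -3.0]
grip_width: 0.0216
```

Run:
```python
from h import *
go((.513,.3959,.24),-80.7)
snap('scene','s9',(190,130,380,270),4);snap('top','t9',(190,170,380,310),4);snap('wrist','w9')
```

```text
t 10.95 pos [ 0.5318 -0.105   0.2041] q1,6 [-0.4  -0.27] grip 0.0216 F [ 1.7 -0.1 -3. ]
offset cm [ -8.44 -49.41  -3.53] rot deg [7.000e-02 1.600e-01 7.317e+01] dist 0.503 rows 12.1
```

View pics/s9.png

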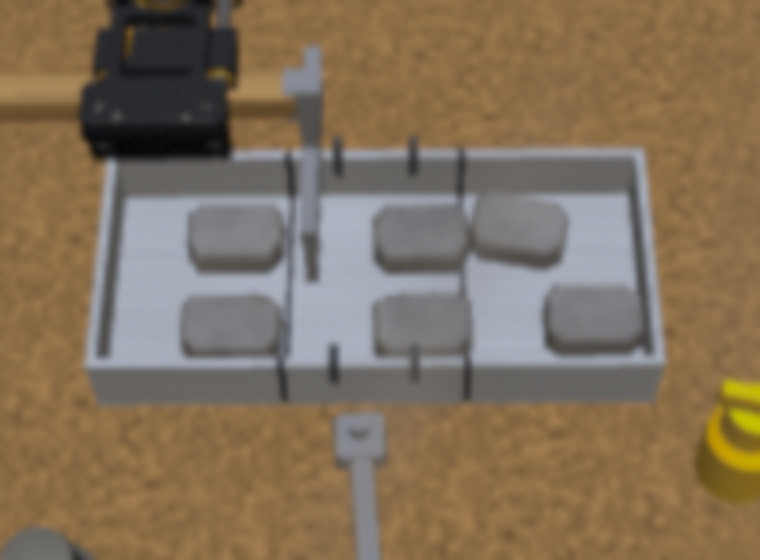

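View pics/t9.png

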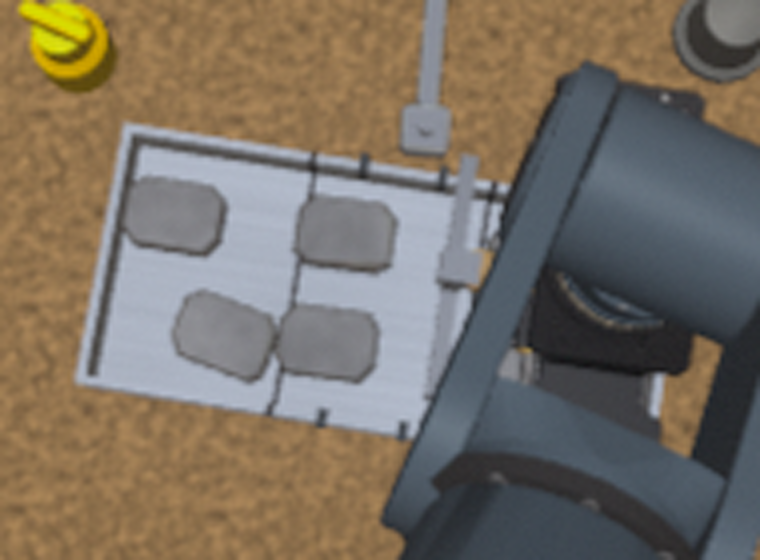

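View pics/w9.png

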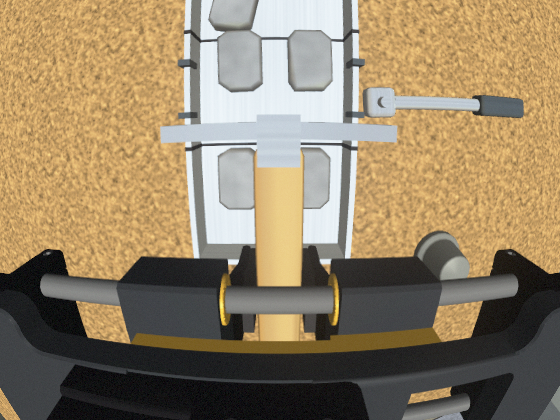

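```bash
python3 - <<'E'
from h import *
f=lambda p,s,o:((p[0]+.5)/s-.5+o[0],(p[1]+.5)/s-.5+o[1])
def tri(pt,ps):
    A=[];b=[]
    for cam,uv in(('top',pt),('scene',ps)):
        c=calibration(cam);r=c['pose'][:3,:3]@np.linalg.inv(c['K'])@np.array([*uv,1]);r/=np.linalg.norm(r);M=np.eye(3)-np.outer(r,r);A.append(M);b.append(M@c['pose'][:3,3])
    return np.linalg.lstsq(np.vstack(A),np.hstack(b),rcond=None)[0]
for n,a,b in [('U far',(175,215),(594,313)),('U near',(224,335),(519,224)),('L far',(347,233),(422,318)),('L near',(328,343),(421,231))]:
    p=tri(f(a,4,(190,170)),f(b,4,(190,130)));print(n,w2tray(p)*1000,p[2])
E
python3 -c "
import cv2
for n,b in (('s9',(300,170,360,225)),('t9',(210,195,300,275))):
    im=cv2.imread(f'pics/{n}_raw.png')[b[1]:b[3],b[0]:b[2]];cv2.imwrite(f'pics/{n}q.png',cv2.resize(im,None,fx=8,fy=8,interpolation=2))"
```

```text
U far [ 33.59248201 145.7650539 ] 0.0294943908650598
U near [-39.32332081  99.21247511] 0.028422488372849986
L far [39.73325285 30.99469841] 0.03415108264810519
L near [-33.39775902  31.20973675] 0.029129369152968737
```

View pics/s9q.png

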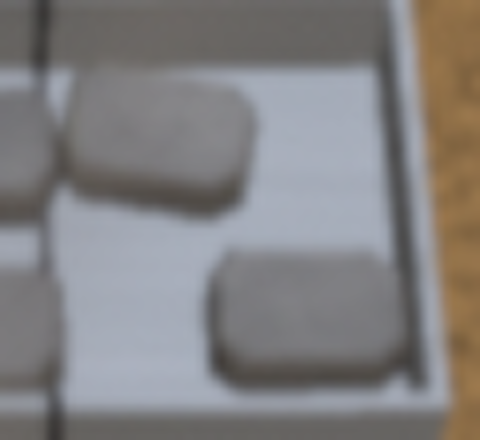

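View pics/t9q.png

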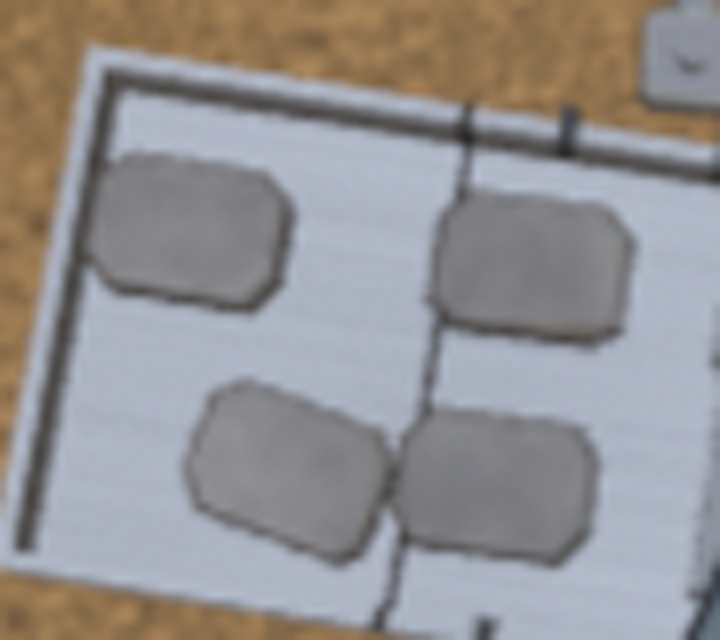

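>>> drive_tool([
  {"offset":[0,-2.5,-2],"delta_rot":[0,0,0],"jaw":1},
  {"offset":[-1,-6,-3.5],"delta_rot":[0,0,5],"jaw":1},
  {"offset":[-2,-10,-3.5],"delta_rot":[0,0,12],"jaw":1},
  {"offset":[-2.5,-14,-3.5],"delta_rot":[0,0,19],"jaw":1},
  {"offset":[-3,-18,-3.5],"delta_rot":[0,0,26],"jaw":1},
  {"offset":[-3.7,-22,-3.5],"delta_rot":[0,0,33],"jaw":1},
  {"offset":[-4.4,-26,-3.5],"delta_rot":[0,0,40],"jaw":1},
  {"offset":[-5,-29.5,-3.5],"delta_rot":[0,0,46],"jaw":1},
])

```text
time: 11.77
position: [0.5208, 0.1814, 0.2365]
tool_rot: [0.9, -0.435, -0.002, 0.001]
ft_force: [0.4, -0.9, -3.9]
grip_width: 0.0212
```

Run:
```python
from h import *
go((.513,.3959,.23),-80.7)
```

```text
t 11.77 pos [0.5208 0.1814 0.2365] q1,6 [0.13 1.03] grip 0.0212 F [ 0.4 -0.9 -3.9]
offset cm [-17.29 -12.71   0.64] rot deg [ 0.23  0.05 29.11] dist 0.215 rows 5.1
```

>>> drive_tool([
  {"offset":[-3,-2.2,0],"delta_rot":[0,0,6],"jaw":1},
  {"offset":[-6,-4.4,0],"delta_rot":[0,0,12],"jaw":1},
  {"offset":[-9,-6.6,0],"delta_rot":[0,0,18],"jaw":1},
  {"offset":[-12,-8.8,0],"delta_rot":[0,0,23],"jaw":1},
  {"offset":[-14.5,-10.6,0],"delta_rot":[0,0,26],"jaw":1},
  {"offset":[-16.2,-11.9,0],"delta_rot":[0,0,27.5],"jaw":1},
  {"offset":[-16.2,-11.9,0],"delta_rot":[0,0,27.5],"jaw":1},
  {"offset":[-16.2,-11.9,0],"delta_rot":[0,0,27.5],"jaw":1},
])

```text
time: 12.43
position: [0.5124, 0.3812, 0.2359]
tool_rot: [0.774, -0.633, -0.001, 0.002]
ft_force: [0.2, 0.5, -3.5]
grip_width: 0.0219
```

Run:
```python
from h import *
go((.513,.3959,.11),-80.7)
```

```text
t 12.43 pos [0.5124 0.3812 0.2359] q1,6 [0.47 1.84] grip 0.0219 F [ 0.2  0.5 -3.5]
offset cm [-1.46 -0.4  12.59] rot deg [ 0.24 -0.11  2.1 ] dist 0.127 rows 3.0
```

Align in xy and yaw while descending to above the cheeks (tool z about 0.125).

>>> drive_tool([
  {"offset":[-1.4,-0.4,1],"delta_rot":[0,0,2],"jaw":1},
  {"offset":[-1.4,-0.4,3],"delta_rot":[0,0,2],"jaw":1},
  {"offset":[-1.4,-0.4,5],"delta_rot":[0,0,2],"jaw":1},
  {"offset":[-1.4,-0.4,7],"delta_rot":[0,0,2],"jaw":1},
  {"offset":[-1.4,-0.4,9],"delta_rot":[0,0,2],"jaw":1},
  {"offset":[-1.4,-0.4,10.5],"delta_rot":[0,0,2],"jaw":1},
  {"offset":[-1.4,-0.4,10.5],"delta_rot":[0,0,2],"jaw":1},
  {"offset":[-1.4,-0.4,10.5],"delta_rot":[0,0,2],"jaw":1},
])

```text
time: 13.1
position: [0.5145, 0.3931, 0.1319]
tool_rot: [0.761, -0.648, -0.001, 0.002]
ft_force: [0.3, 0.2, -3.6]
grip_width: 0.0214
```

Run:
```python
from h import *
go((.513,.3959,.0885),-80.7)
snap('top','t10',(80,190,180,330),4);snap('scene','s10',(370,90,490,220),4)
```

```text
t 13.10 pos [0.5145 0.3931 0.1319] q1,6 [0.48 1.89] grip 0.0214 F [ 0.3  0.2 -3.6]
offset cm [-0.31  0.09  4.34] rot deg [ 0.25 -0.11 -0.15] dist 0.043 rows 1.0
```

View pics/s10.png

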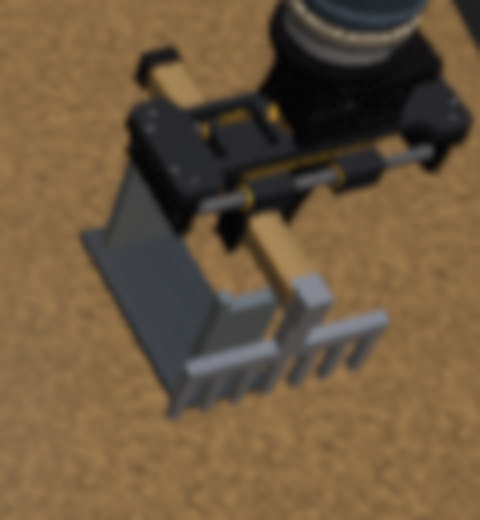

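>>> drive_tool([
  {"offset":[-0.3,0.1,0],"delta_rot":[0.2,-0.1,0],"jaw":1},
  {"offset":[-0.3,0.1,0.7],"delta_rot":[0.2,-0.1,0],"jaw":1},
  {"offset":[-0.3,0.1,1.5],"delta_rot":[0.2,-0.1,0],"jaw":1},
  {"offset":[-0.3,0.1,2.3],"delta_rot":[0.2,-0.1,0],"jaw":1},
  {"offset":[-0.3,0.1,3.1],"delta_rot":[0.2,-0.1,0],"jaw":1},
  {"offset":[-0.3,0.1,3.8],"delta_rot":[0.2,-0.1,0],"jaw":1},
  {"offset":[-0.3,0.1,4.2],"delta_rot":[0.2,-0.1,0],"jaw":1},
  {"offset":[-0.3,0.1,4.2],"delta_rot":[0.2,-0.1,0],"jaw":1},
])

```text
time: 13.87
position: [0.5132, 0.3971, 0.0899]
tool_rot: [0.762, -0.648, -0.0, -0.0]
ft_force: [-0.2, 0.5, -2.8]
grip_width: 0.0212
```

Run:
```python
from h import *
go((.513,.3959,.0885),-80.7)
```

```text
t 13.87 pos [0.5132 0.3971 0.0899] q1,6 [0.49 1.9 ] grip 0.0212 F [-0.2  0.5 -2.8]
offset cm [0.12 0.04 0.14] rot deg [-0.03  0.04 -0.09] dist 0.002 rows 0.0
```

Lower the last bit, then open the fingers.

>>> drive_tool([
  {"offset":[0.1,0,0.15],"delta_rot":[0,0,0],"jaw":1},
  {"offset":[0.1,0,0.2],"delta_rot":[0,0,0],"jaw":1},
  {"offset":[0.1,0,0.2],"delta_rot":[0,0,0],"jaw":2.5},
  {"offset":[0.1,0,0.2],"delta_rot":[0,0,0],"jaw":3.2},
  {"offset":[0.1,0,0.2],"delta_rot":[0,0,0],"jaw":4.5},
  {"offset":[0.1,0,0.2],"delta_rot":[0,0,0],"jaw":6},
  {"offset":[0.1,0,0.2],"delta_rot":[0,0,0],"jaw":6},
  {"offset":[0.1,0,0.2],"delta_rot":[0,0,0],"jaw":6},
])

```text
time: 14.53
position: [0.5145, 0.3968, 0.0901]
tool_rot: [0.762, -0.648, 0.001, -0.002]
ft_force: [0.4, -0.5, 0.3]
grip_width: 0.0503
```

>>> drive_tool([
  {"offset":[0,0,-1],"delta_rot":[0,0,0],"jaw":6},
  {"offset":[0,0,-2],"delta_rot":[0,0,0],"jaw":6},
  {"offset":[0,0,-4],"delta_rot":[0,0,0],"jaw":6},
  {"offset":[0,0,-6],"delta_rot":[0,0,0],"jaw":6},
  {"offset":[0,0,-9],"delta_rot":[0,0,0],"jaw":6},
  {"offset":[0,0,-12],"delta_rot":[0,0,0],"jaw":6},
  {"offset":[0,0,-14],"delta_rot":[0,0,0],"jaw":6},
  {"offset":[0,0,-14],"delta_rot":[0,0,0],"jaw":6},
])

```text
time: 15.2
position: [0.517, 0.3981, 0.2369]
tool_rot: [0.762, -0.648, 0.003, -0.008]
ft_force: [0.5, 0.0, 0.5]
grip_width: 0.0599
```

Run:
```python
from h import *
go((.506,-.404,.2),-104)
snap('scene','s11',(370,90,490,220),4);snap('wrist','w11')
```

```text
t 15.20 pos [0.517  0.3981 0.2369] q1,6 [0.48 1.89] grip 0.0599 F [0.5 0.  0.5]
offset cm [79.02 14.    3.  ] rot deg [-0.83  0.52 23.22] dist 0.803 rows 19.3
```

View pics/s11.png

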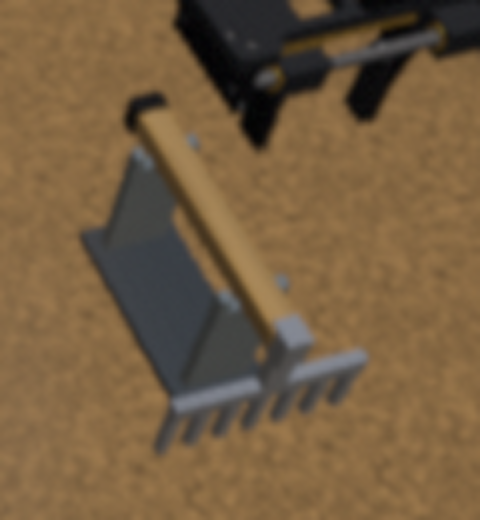

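View pics/w11.png

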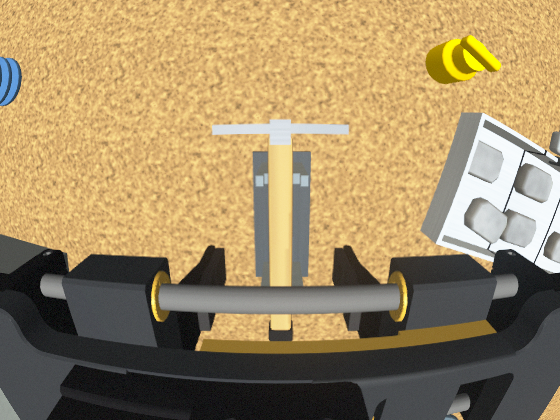

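>>> drive_tool([
  {"offset":[79,14,2],"delta_rot":[-0.8,0.5,23.5],"jaw":6},
  {"offset":[79,14,2],"delta_rot":[-0.8,0.5,23.5],"jaw":6},
  {"offset":[79,14,2],"delta_rot":[-0.8,0.5,23.5],"jaw":6},
  {"offset":[79,14,2],"delta_rot":[-0.8,0.5,23.5],"jaw":6},
  {"offset":[79,14,2],"delta_rot":[-0.8,0.5,23.5],"jaw":6},
  {"offset":[79,14,2],"delta_rot":[-0.8,0.5,23.5],"jaw":6},
  {"offset":[79,14,2],"delta_rot":[-0.8,0.5,23.5],"jaw":6},
  {"offset":[79,14,2],"delta_rot":[-0.8,0.5,23.5],"jaw":6},
])

```text
time: 15.97
position: [0.5073, 0.0614, 0.2191]
tool_rot: [-0.614, 0.789, 0.002, -0.007]
ft_force: [1.1, -0.2, 0.1]
grip_width: 0.0601
```

Run:
```python
from h import *
go((.506,-.404,.15),-104.5)
```

```text
t 15.97 pos [0.5073 0.0614 0.2191] q1,6 [-0.09  1.73] grip 0.0601 F [ 1.1 -0.2  0.1]
offset cm [ 45.08 -11.44   7.17] rot deg [ 0.73 -0.51  0.23] dist 0.471 rows 11.3
```

>>> drive_tool([
  {"offset":[45,-11.4,3],"delta_rot":[0,0,0],"jaw":6},
  {"offset":[45,-11.4,3],"delta_rot":[0,0,0],"jaw":6},
  {"offset":[45,-11.4,3],"delta_rot":[0,0,0],"jaw":6},
  {"offset":[45,-11.4,3],"delta_rot":[0,0,0],"jaw":6},
  {"offset":[45,-11.4,3],"delta_rot":[0,0,0],"jaw":6},
  {"offset":[45,-11.4,3],"delta_rot":[0,0,0],"jaw":6},
  {"offset":[45,-11.4,3],"delta_rot":[0,0,0],"jaw":6},
  {"offset":[45,-11.4,3],"delta_rot":[0,0,0],"jaw":6},
])

```text
time: 16.63
position: [0.5068, -0.2709, 0.1992]
tool_rot: [-0.613, 0.79, 0.003, -0.007]
ft_force: [1.2, -0.2, -0.2]
grip_width: 0.0602
```

Run:
```python
from h import *
go((.506,-.404,.15),-104.5)
```

```text
t 16.63 pos [ 0.5068 -0.2709  0.1992] q1,6 [-0.68  1.15] grip 0.0602 F [ 1.2 -0.2 -0.2]
offset cm [12.88 -3.27  4.97] rot deg [ 0.73 -0.38  0.18] dist 0.142 rows 3.4
```

>>> drive_tool([
  {"offset":[4,-1,1],"delta_rot":[0.7,-0.4,0],"jaw":6},
  {"offset":[8,-2,2],"delta_rot":[0.7,-0.4,0],"jaw":6},
  {"offset":[11,-2.8,4],"delta_rot":[0.7,-0.4,0],"jaw":6},
  {"offset":[12.7,-3.2,6],"delta_rot":[0.7,-0.4,0],"jaw":6},
  {"offset":[12.7,-3.2,7],"delta_rot":[0.7,-0.4,0],"jaw":6},
  {"offset":[12.7,-3.2,7],"delta_rot":[0.7,-0.4,0],"jaw":6},
  {"offset":[12.7,-3.2,7],"delta_rot":[0.7,-0.4,0],"jaw":6},
  {"offset":[12.7,-3.2,7],"delta_rot":[0.7,-0.4,0],"jaw":6},
])

```text
time: 17.3
position: [0.5074, -0.3994, 0.132]
tool_rot: [-0.614, 0.789, -0.001, 0.0]
ft_force: [0.6, 0.1, 0.7]
grip_width: 0.06
```

Run:
```python
from h import *
go((.506,-.404,.005),-104.5)
o=get_obs();im=snap('wrist','w12');print(o['tool_rot'])
hsv=cv2.cvtColor(im,cv2.COLOR_BGR2HSV)
m=cv2.inRange(hsv,(4,150,80),(14,255,255));cv2.imwrite('pics/m12.png',m)
```

```text
t 17.30 pos [ 0.5074 -0.3994  0.132 ] q1,6 [-0.84  0.98] grip 0.0600 F [0.6 0.1 0.7]
offset cm [ 0.48  0.05 12.7 ] rot deg [-0.13 -0.03  0.29] dist 0.127 rows 3.0
[-6.14197508e-01  7.89151532e-01 -1.02121370e-03  4.86961494e-04]
```

View pics/w12.png

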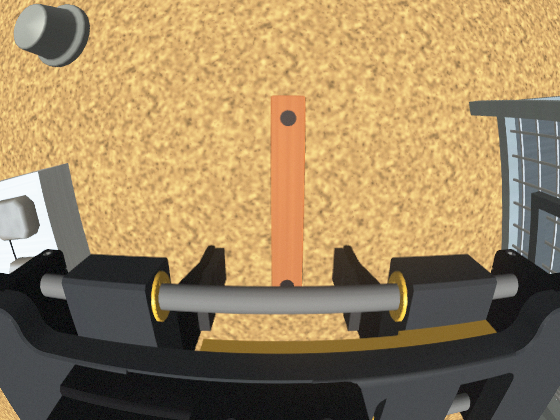

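View pics/m12.png

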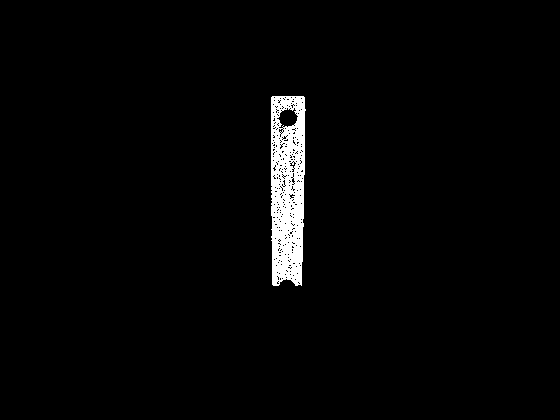

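Run:
```python
from h import *
o=get_obs();p,q=o['position'],o['tool_rot']
a=PW((288,97),.012,p,q);b=PW((287,270),.012,p,q);d=(a-b)/np.linalg.norm(a-b)
print(a,b,np.degrees(np.arctan2(d[1],d[0])),'centre from end',a-.1*d)
print(PW((288,118),.012,p,q),PW((287,288),.012,p,q))
go((*(a-.1*d)[:2],.004),-104.5)
```

```text
[ 0.59985015 -0.43131019  0.012     ] [ 0.44345816 -0.39164777  0.012     ] -14.230696901134841 centre from end [ 0.50291877 -0.40672752  0.012     ]
[ 0.58206089 -0.42682762  0.012     ] [ 0.42379217 -0.38686483  0.012     ]
t 17.35 pos [ 0.5078 -0.3996  0.1326] q1,6 [-0.84  0.98] grip 0.0601 F [ 0.3 -0.1  0.2]
offset cm [ 0.79  0.35 12.86] rot deg [-0.2  -0.08  0.31] dist 0.129 rows 3.1
```

>>> drive_tool([
  {"offset":[0.7,0.25,2],"delta_rot":[0,0,0.2],"jaw":6},
  {"offset":[0.7,0.25,5],"delta_rot":[0,0,0.2],"jaw":6},
  {"offset":[0.7,0.25,8],"delta_rot":[0,0,0.2],"jaw":6},
  {"offset":[0.7,0.25,10],"delta_rot":[0,0,0.2],"jaw":6},
  {"offset":[0.7,0.25,11.5],"delta_rot":[0,0,0.2],"jaw":6},
  {"offset":[0.7,0.25,12.3],"delta_rot":[0,0,0.2],"jaw":6},
  {"offset":[0.7,0.25,12.6],"delta_rot":[0,0,0.2],"jaw":6},
  {"offset":[0.7,0.25,12.6],"delta_rot":[0,0,0.2],"jaw":6},
])

```text
time: 18.02
position: [0.504, -0.407, 0.0063]
tool_rot: [-0.613, 0.79, -0.002, 0.0]
ft_force: [-0.2, 0.4, -0.1]
grip_width: 0.0602
```

Run:
```python
from h import *
go((.504,-.406,.004),-104.5)
```

```text
t 18.02 pos [ 0.504  -0.407   0.0063] q1,6 [-0.85  0.97] grip 0.0602 F [-0.2  0.4 -0.1]
offset cm [-0.1   0.02  0.23] rot deg [-0.2  -0.09  0.07] dist 0.003 rows 0.1
```

>>> drive_tool([
  {"offset":[-0.1,0,0.2],"delta_rot":[-0.2,0,0],"jaw":6},
  {"offset":[-0.1,0,0.2],"delta_rot":[-0.2,0,0],"jaw":4},
  {"offset":[-0.1,0,0.2],"delta_rot":[-0.2,0,0],"jaw":2},
  {"offset":[-0.1,0,0.2],"delta_rot":[-0.2,0,0],"jaw":1.5},
  {"offset":[-0.1,0,0.2],"delta_rot":[-0.2,0,0],"jaw":1.5},
  {"offset":[-0.1,0,0.2],"delta_rot":[-0.2,0,0],"jaw":1.5},
  {"offset":[-0.1,0,0.2],"delta_rot":[-0.2,0,0],"jaw":1.5},
  {"offset":[-0.1,0,0.2],"delta_rot":[-0.2,0,0],"jaw":1.5},
], squeeze=60)

```text
time: 18.68
position: [0.5037, -0.4065, 0.004]
tool_rot: [-0.612, 0.791, -0.0, -0.001]
ft_force: [-1.0, 1.2, 0.8]
grip_width: 0.0292
```

Run:
```python
from h import *
go((*TC,.15),-97.7)
```

```text
t 18.68 pos [ 0.5037 -0.4065  0.004 ] q1,6 [-0.85  0.97] grip 0.0292 F [-1.   1.2  0.8]
offset cm [-40.6    6.   -14.65] rot deg [ 0.03 -0.08 -6.79] dist 0.436 rows 10.5
```

>>> drive_tool([
  {"offset":[0,0,-1.5],"delta_rot":[0,0,0],"jaw":1.5},
  {"offset":[0,0,-4],"delta_rot":[0,0,0],"jaw":1.5},
  {"offset":[0,0,-7.5],"delta_rot":[0,0,0],"jaw":1.5},
  {"offset":[0,0,-11],"delta_rot":[0,0,0],"jaw":1.5},
  {"offset":[-2,0.3,-13.5],"delta_rot":[0,0,0],"jaw":1.5},
  {"offset":[-5,0.7,-14.6],"delta_rot":[0,0,-1],"jaw":1.5},
  {"offset":[-8.5,1.3,-14.6],"delta_rot":[0,0,-3],"jaw":1.5},
  {"offset":[-12,1.8,-14.6],"delta_rot":[0,0,-5],"jaw":1.5},
])

```text
time: 19.35
position: [0.5158, -0.2846, 0.1498]
tool_rot: [-0.646, 0.763, -0.0, -0.001]
ft_force: [0.2, 0.8, -6.3]
grip_width: 0.0291
```

Run:
```python
from h import *
go((*TC,.15),-97.7)
```

```text
t 19.35 pos [ 0.5158 -0.2846  0.1498] q1,6 [-0.69  1.04] grip 0.0291 F [ 0.2  0.8 -6.3]
offset cm [-28.77   1.62  -0.05] rot deg [ 0.05 -0.06 -1.8 ] dist 0.288 rows 6.9
```

>>> drive_tool([
  {"offset":[-4,0.2,0],"delta_rot":[0,0,-1.8],"jaw":1.5},
  {"offset":[-8,0.45,0],"delta_rot":[0,0,-1.8],"jaw":1.5},
  {"offset":[-12,0.7,0],"delta_rot":[0,0,-1.8],"jaw":1.5},
  {"offset":[-16,0.9,0],"delta_rot":[0,0,-1.8],"jaw":1.5},
  {"offset":[-20,1.1,0],"delta_rot":[0,0,-1.8],"jaw":1.5},
  {"offset":[-24,1.4,0],"delta_rot":[0,0,-1.8],"jaw":1.5},
  {"offset":[-27,1.5,0],"delta_rot":[0,0,-1.8],"jaw":1.5},
  {"offset":[-28.7,1.6,0],"delta_rot":[0,0,-1.8],"jaw":1.5},
])

```text
time: 20.02
position: [0.5462, 0.0042, 0.1481]
tool_rot: [-0.659, 0.752, 0.002, -0.001]
ft_force: [-0.5, -0.6, -5.3]
grip_width: 0.0294
```

>>> drive_tool([
  {"offset":[0,0,0],"delta_rot":[0,0,0],"jaw":1.5},
  {"offset":[0,0,1],"delta_rot":[0,0,0],"jaw":1.5},
  {"offset":[0,0,2],"delta_rot":[0,0,0],"jaw":1.5},
  {"offset":[0,0,3],"delta_rot":[0,0,0],"jaw":1.5},
  {"offset":[0,0,4],"delta_rot":[0,0,0],"jaw":1.5},
  {"offset":[0,0,5],"delta_rot":[0,0,0],"jaw":1.5},
  {"offset":[0,0,6],"delta_rot":[0,0,0],"jaw":1.5},
  {"offset":[0,0,6],"delta_rot":[0,0,0],"jaw":1.5},
])

```text
time: 20.68
position: [0.5462, -0.0003, 0.0867]
tool_rot: [-0.658, 0.753, 0.002, -0.002]
ft_force: [-0.8, -0.8, -5.1]
grip_width: 0.0289
```

Run:
```python
from h import *
go((*TC,.058),-97.7)
o=get_obs();snap('wrist','w13');snap('scene','s13',(190,130,380,270),4)
```

```text
t 20.68 pos [ 5.462e-01 -3.000e-04  8.670e-02] q1,6 [-0.2  1.5] grip 0.0289 F [-0.8 -0.8 -5.1]
offset cm [-0.22 -0.1   2.87] rot deg [ 0.33 -0.05 -0.05] dist 0.029 rows 0.7
```

View pics/w13.png

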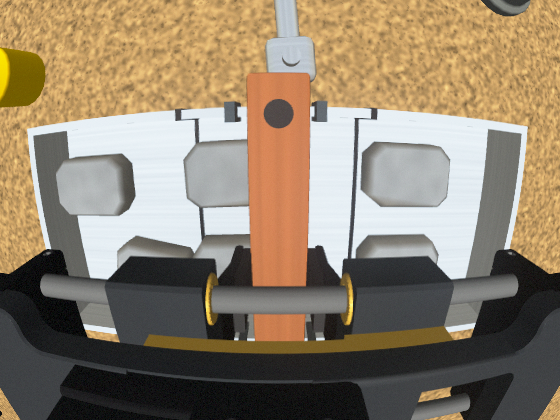

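View pics/s13.png

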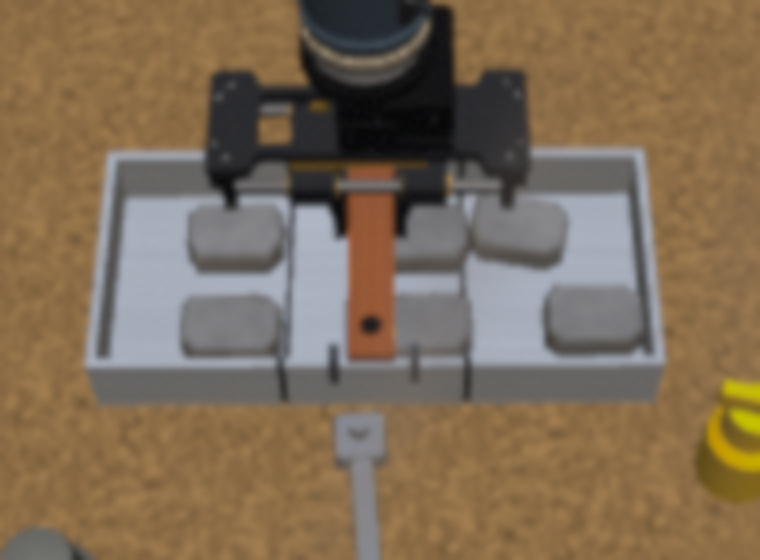

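Run:
```python
from h import *
f=lambda p,s,o:((p[0]+.5)/s-.5+o[0],(p[1]+.5)/s-.5+o[1])
print('end scene',w2tray(P('scene',f((371,355),4,(190,130)),.088))*1000, 'edges',w2tray(P('scene',f((348,340),4,(190,130)),.095))*1000,w2tray(P('scene',f((394,340),4,(190,130)),.095))*1000)
o=get_obs();p,q=o['position'],o['tool_rot']
print('wrist end',w2tray(PW((278,73),.095,p,q))*1000,'hole',w2tray(PW((279,113),.095,p,q))*1000,'tcp',w2tray(p)*1000)
print('lugs',w2tray(PW((238,103),.064,p,q))*1000,w2tray(PW((314,103),.064,p,q))*1000)
```

```text
end scene [98.82347414 -0.92593683] edges [ 92.13019809 -15.00745125] [92.26008154 13.32811949]
wrist end [100.48238783  -1.76715203] hole [81.1683273  -2.20801874] tcp [ 0.41244951 -1.93976363]
lugs [87.64835521 21.01448971] [ 87.50104596 -22.10298312]
```

>>> drive_tool([
  {"offset":[-0.2,0,0],"delta_rot":[0.3,0,0],"jaw":1.5},
  {"offset":[-0.2,0,0.8],"delta_rot":[0.3,0,0],"jaw":1.5},
  {"offset":[-0.2,0,1.5],"delta_rot":[0.3,0,0],"jaw":1.5},
  {"offset":[-0.2,0,2.1],"delta_rot":[0.3,0,0],"jaw":1.5},
  {"offset":[-0.2,0,2.6],"delta_rot":[0.3,0,0],"jaw":1.5},
  {"offset":[-0.2,0,2.9],"delta_rot":[0.3,0,0],"jaw":1.5},
  {"offset":[-0.2,0,3.0],"delta_rot":[0.3,0,0],"jaw":1.5},
  {"offset":[-0.2,0,3.0],"delta_rot":[0.3,0,0],"jaw":1.5},
])

```text
time: 21.45
position: [0.5479, 0.002, 0.0588]
tool_rot: [-0.658, 0.753, -0.002, 0.001]
ft_force: [-0.4, -0.0, -4.8]
grip_width: 0.029
```

Run:
```python
from h import *
go((*TC,.056),-97.7)
```

```text
t 21.45 pos [0.5479 0.002  0.0588] q1,6 [-0.2   1.51] grip 0.0290 F [-0.4 -0.  -4.8]
offset cm [0.03 0.06 0.28] rot deg [-0.22 -0.07  0.01] dist 0.003 rows 0.1
```

>>> drive_tool([
  {"offset":[0,0,0.1],"delta_rot":[-0.2,0,0],"jaw":1.5},
  {"offset":[0,0,0.2],"delta_rot":[-0.2,0,0],"jaw":1.5},
  {"offset":[0,0,0.3],"delta_rot":[-0.2,0,0],"jaw":1.5},
  {"offset":[0,0,0.35],"delta_rot":[-0.2,0,0],"jaw":1.5},
  {"offset":[0,0,0.35],"delta_rot":[-0.2,0,0],"jaw":1.5},
  {"offset":[0,0,0.35],"delta_rot":[-0.2,0,0],"jaw":1.5},
  {"offset":[0,0,0.35],"delta_rot":[-0.2,0,0],"jaw":1.5},
  {"offset":[0,0,0.35],"delta_rot":[-0.2,0,0],"jaw":1.5},
])

```text
time: 22.12
position: [0.5483, 0.002, 0.056]
tool_rot: [-0.658, 0.753, -0.001, 0.0]
ft_force: [-0.1, -0.7, -2.9]
grip_width: 0.0288
```

Fz is shrinking, so the rims now take part of the weight. Release and lift.

>>> drive_tool([
  {"offset":[0,0,0.05],"delta_rot":[0,0,0],"jaw":1.5},
  {"offset":[0,0,0.1],"delta_rot":[0,0,0],"jaw":1.5},
  {"offset":[0,0,0.1],"delta_rot":[0,0,0],"jaw":3.2},
  {"offset":[0,0,0.1],"delta_rot":[0,0,0],"jaw":4},
  {"offset":[0,0,0.1],"delta_rot":[0,0,0],"jaw":5},
  {"offset":[0,0,0.1],"delta_rot":[0,0,0],"jaw":5.5},
  {"offset":[0,0,0.1],"delta_rot":[0,0,0],"jaw":5.5},
  {"offset":[0,0,0.1],"delta_rot":[0,0,0],"jaw":5.5},
])

```text
time: 22.78
position: [0.5482, 0.002, 0.0547]
tool_rot: [-0.658, 0.753, -0.001, -0.0]
ft_force: [-1.3, -0.1, -0.1]
grip_width: 0.0528
```

>>> drive_tool([
  {"offset":[0,0,-1],"delta_rot":[0,0,0],"jaw":5.5},
  {"offset":[0,0,-2.5],"delta_rot":[0,0,0],"jaw":5.5},
  {"offset":[0,0,-5],"delta_rot":[0,0,0],"jaw":5.5},
  {"offset":[0,0,-8],"delta_rot":[0,0,0],"jaw":5.5},
  {"offset":[2,0,-11],"delta_rot":[0,0,0],"jaw":5.5},
  {"offset":[5,0,-14],"delta_rot":[0,0,0],"jaw":5.5},
  {"offset":[9,0,-16],"delta_rot":[0,0,0],"jaw":5.5},
  {"offset":[13,0,-17],"delta_rot":[0,0,0],"jaw":5.5},
])

```text
time: 23.45
position: [0.5321, -0.1243, 0.228]
tool_rot: [-0.659, 0.752, -0.003, 0.001]
ft_force: [0.9, -1.5, -0.2]
grip_width: 0.0546
```

>>> drive_tool([
  {"offset":[4,0,0],"delta_rot":[0,0,0],"jaw":5.5},
  {"offset":[8,0,0],"delta_rot":[0,0,0],"jaw":5.5},
  {"offset":[12,0,0],"delta_rot":[0,0,0],"jaw":5.5},
  {"offset":[15,0,0],"delta_rot":[0,0,0],"jaw":5.5},
  {"offset":[17,0,0],"delta_rot":[0,0,0],"jaw":5.5},
  {"offset":[18,0,0],"delta_rot":[0,0,0],"jaw":5.5},
  {"offset":[18,0,0],"delta_rot":[0,0,0],"jaw":5.5},
  {"offset":[18,0,0],"delta_rot":[0,0,0],"jaw":5.5},
])

```text
time: 24.12
position: [0.5067, -0.3011, 0.2244]
tool_rot: [-0.658, 0.753, -0.0, 0.0]
ft_force: [0.1, -0.2, -0.9]
grip_width: 0.0549
```

Run:
```python
from h import *
go((.5,-.3,.2),-97.7)
snap('top','t14',(80,140,380,330),2.6);snap('scene','s14',(190,90,490,290),2.6)
```

```text
t 24.12 pos [ 0.5067 -0.3011  0.2244] q1,6 [-0.73  0.98] grip 0.0549 F [ 0.1 -0.2 -0.9]
offset cm [-0.02  0.68  2.44] rot deg [-0.03 -0.01 -0.02] dist 0.025 rows 0.6
```

View pics/t14.png

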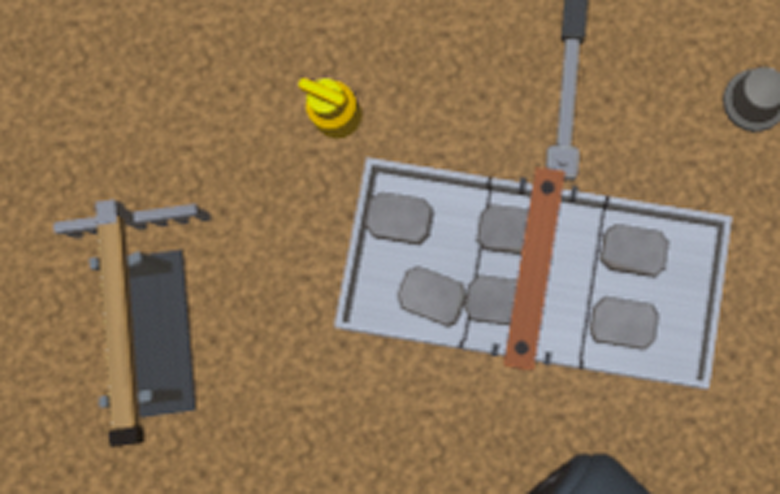

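View pics/s14.png

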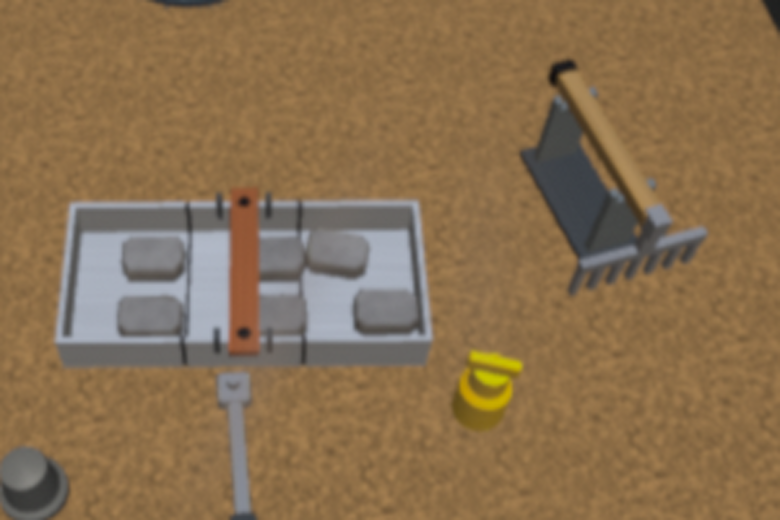

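The top and scene views show the bar between the lugs, two lumps in each third and the rake in its rest. Now a numeric check.

Run:
```python
from h import *
t=cv2.imread('pics/t14_raw.png');t0=cv2.imread('pics/top0.png')
hsv=cv2.cvtColor(t,cv2.COLOR_BGR2HSV)
m=cv2.inRange(hsv,(3,130,90),(11,255,255));m[:,:250]=0;m[:,330:]=0;m=cv2.morphologyEx(m,cv2.MORPH_OPEN,np.ones((3,3)))
c=max(cv2.findContours(m,0,2)[0],key=cv2.contourArea);b=cv2.boxPoints(cv2.minAreaRect(c))
w=np.array([P('top',p,.064) for p in b]);print('bar tray mm',w2tray(w.mean(0))*1000,[np.linalg.norm(w[i]-w[i-1]).round(3) for i in range(4)])
e=[w[i]-w[i-1] for i in range(4)];l=max(e,key=np.linalg.norm);print(np.degrees(np.arctan2(l[1],l[0])))
d=cv2.absdiff(t,t0).max(2)>50
for n,(x0,y0,x1,y1) in dict(rake=(95,210,160,315),plug=(190,165,225,195),cap=(355,160,390,195),wrench=(288,125,315,210)).items():
    g=lambda im:np.float32(cv2.cvtColor(im,cv2.COLOR_BGR2GRAY)[y0:y1,x0:x1])
    print(n,d[y0:y1,x0:x1].sum(),cv2.phaseCorrelate(g(t0),g(t)))
f=lambda p:((p[0]+.5)/2.6-.5+80,(p[1]+.5)/2.6-.5+140)
for p in [(398,218),(432,296),(505,228),(492,300),(634,251),(624,323)]: print(w2tray(P('top',f(p),.034))*1000)
```

```text
bar tray mm [4.14387598 1.41645332] [np.float64(0.026), np.float64(0.154), np.float64(0.026), np.float64(0.154)]
-7.312334665497439
rake 15 ((-0.3089837775502673, -0.16745761170670903), 1.0700089826014798)
plug 0 ((-0.02795896089198635, 0.013512767592141373), 0.9991625728430571)
cap 0 ((-0.0016295027272690277, 0.02414452129361777), 0.9944478431601583)
wrench 17 ((0.46035981890248223, 0.052319802209282784), 1.0131901676272168)
[ 32.30999551 146.17194478]
[-40.01417435  98.00344716]
[39.99451112 37.11335677]
[-34.12123577  37.83859923]
[ 38.19168692 -95.69408415]
[-35.19383072 -96.47810356]
```

Run:
```python
from rig import *
print(hand_in())
```

```text
the job is handed in; nothing more can be done
None
```

I raked the heap into one layer, laid the rake back in its rest, laid the bar across the tray, and handed the job in at about 24 s of the 72 s allowed. `hand_in` reports no verdict, so what follows is my own last camera checks.

**How the lumps were moved:** I pushed both upper lumps over to the +y third with the comb. Then I lowered the tines into the gap between the lower lumps and pushed the other pair to the -y third. The fingers never came near the lumps.

**Last checks:**

| Item | Result |
|---|---|
| Lumps along the tray (y, mm) | about +146 and +98, +31 and +31, -96 and -96: two in each third |
| Height of lump tops | 28–34 mm for the four lumps checked from two views, so all four flat; the -y pair I judged flat by eye only |
| Rake | within 1 pixel of its starting image (about 2–3 mm), fingers open and clear |
| Bar | between the lugs, about 1.4 mm off centre along the tray, within 1° of square |
| Plug and cap | no change in the top view |

**Where the checks disagreed or fell short:**
- **Middle-third lumps:** the last pass put their centres at +37 mm because the bar hides part of each lump. The +31 mm in the table is from before the bar was laid. Both are inside ±60 mm.
- **Bar position across the tray:** the colour mask caught only 154 mm of the bar's 200 mm length, so its 4 mm offset is unreliable. Just before release, the end of the bar measured 99–100 mm from the tray centre, which means it was centred.
- **Torque wrench:** the before/after image comparison showed a 0.5 pixel shift. I put that down to the bar's end near its head; nothing touched the wrench.

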